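# Fill the gap beside the tube block in the dry-block heater

### The job

The tube block in the heater's bay leaves a gap along the bay's right-hand wall. Trial-fit the three aluminium fillers to find the one that slides into that gap snugly, leave it standing fully down on the bay's floor, and only then throw the heater's toggle lever fully over, away from the robot. Leave the two fillers that you do not need on the bench, and do not disturb the beaker, marker or tube rack.

Things in the scene. Friction and masses are not known exactly. Their poses are not given: they have to be found in the camera images.
- bay (a point): centre of the floor of the heater's bay; x away from the heater's front, y to its left, z up. Bay 104 mm wide (y -52 to 52), 70 deep (x -35 to 35), open above; grey walls 12 mm thick, rims 40 mm above the floor; floor 50 mm above the bench. The block in it stands against the left wall (y 52), top level with the rims; the gap is along the right wall (y -52), 17 to 28 mm wide by the block
- heater: white dry-block heater, fixed, 225 mm deep, 235 wide; origin on the bench below point bay, same axes. A ledge at bay-floor height behind the bay (x 47 to 135 mm) carries two spare blocks. The filler that fits has 1.5 mm play in all across the gap; the next thicker does not enter, the next thinner has 6.5 mm play
- block_a: fixed aluminium tube block, 68 mm deep (x), 40 high, 76 to 87 wide (y), wells drilled in its top, three tube caps 10 mm high at its left (+y) edge. Three blocks differ only in width: one is in the bay, two on the heater's rear ledge, never the same way. Origin on its underside, 52 mm right (-y) of its left face: the block whose origin is at point bay is the one in the bay
- block_b: fixed aluminium tube block, 68 mm deep (x), 40 high, 76 to 87 wide (y), wells drilled in its top, three tube caps 10 mm high at its left (+y) edge. Three blocks differ only in width: one is in the bay, two on the heater's rear ledge, never the same way. Origin on its underside, 52 mm right (-y) of its left face: the block whose origin is at point bay is the one in the bay
- block_c: fixed aluminium tube block, 68 mm deep (x), 40 high, 76 to 87 wide (y), wells drilled in its top, three tube caps 10 mm high at its left (+y) edge. Three blocks differ only in width: one is in the bay, two on the heater's rear ledge, never the same way. Origin on its underside, 52 mm right (-y) of its left face: the block whose origin is at point bay is the one in the bay
- filler_p_mid (a point): centre (half-way up) of the thinnest bare aluminium filler: slab 60 mm long (x), 16 thick (y), 40 high, long edges of its foot chamfered 3 mm; in the middle of its top an upright tab 26 long (x), 10 thick (y), 30 high. 70 mm high in all: centre 35 mm above the foot, tab from 5 to 35 mm above the centre. Stands loose and upright on the bench, 0.1 to 0.25 kg
- filler_q_mid (a point): centre (half-way up) of the middle bare aluminium filler: slab 60 mm long (x), 21 thick (y), 40 high, long edges of its foot chamfered 3 mm; in the middle of its top an upright tab 26 long (x), 10 thick (y), 30 high. 70 mm high in all: centre 35 mm above the foot, tab from 5 to 35 mm above the centre. Stands loose and upright on the bench, 0.1 to 0.25 kg
- filler_r_mid (a point): centre (half-way up) of the thickest bare aluminium filler: slab 60 mm long (x), 26 thick (y), 40 high, long edges of its foot chamfered 3 mm; in the middle of its top an upright tab 26 long (x), 10 thick (y), 30 high. 70 mm high in all: centre 35 mm above the foot, tab from 5 to 35 mm above the centre. Stands loose and upright on the bench, 0.1 to 0.25 kg
- filler_p: the thinnest filler; origin at the centre of its foot, axes as its centre point
- filler_q: the middle filler; origin at the centre of its foot, axes as its centre point
- filler_r: the thickest filler; origin at the centre of its foot, axes as its centre point
- switch (a joint): heater's toggle lever, 115 mm to the left of the bay's centre (y) and 20 mm nearer the robot (x): 0 leaning 0.5 rad to the robot (off), 1.0 leaning 0.5 rad away (fully on); it stays where it is left; under 3 N at the ball moves it
- switch_tip (a point): centre of the black ball, 26 mm across, at the end of that lever; 60 mm from the lever's pivot, which lies 22 mm above bay-floor level. It swings in an arc from 29 mm on the robot's side of the pivot, through straight up, to 29 mm on the far side (along the heater's x)
- beaker: bystander: glass beaker 68 mm across, 85 mm high; origin at its foot
- marker: bystander: black marker pen with blue cap, 130 mm long (x), 17 mm thick, lying; origin below its middle
- tube_rack: bystander: white rack with capped tubes, 70 x 160 x 66 mm; origin below its centre
Mind the look-alikes: they are no part of the job. Leave any brown look-alike of the filler_q alone. Leave any blue look-alike of the filler_p alone.

How it is judged (in metres and radians):
On the way, in this order (a step that is already met when the one before it is completed fails the run):
1. the filler that fits snugly stands fully down in the gap beside the block in the bay (((horizontal distance between block_c and bay below 0.02 m and x of filler_p_mid in the frame of bay between -0.012 and 0.012 m and y of filler_p_mid in the frame of bay between -0.04725 and -0.03925 m and z of filler_p_mid in the frame of bay between 0.031 and 0.039 m and angle between filler_p_mid's own z axis and vertical below 0.08 rad and angle between the x axis of filler_p_mid and the x axis of bay, either way round below 0.1 rad) or (horizontal distance between block_a and bay below 0.02 m and x of filler_q_mid in the frame of bay between -0.012 and 0.012 m and y of filler_q_mid in the frame of bay between -0.04475 and -0.03675 m and z of filler_q_mid in the frame of bay between 0.031 and 0.039 m and angle between filler_q_mid's own z axis and vertical below 0.08 rad and angle between the x axis of filler_q_mid and the x axis of bay, either way round below 0.1 rad) or (horizontal distance between block_b and bay below 0.02 m and x of filler_r_mid in the frame of bay between -0.012 and 0.012 m and y of filler_r_mid in the frame of bay between -0.04225 and -0.03425 m and z of filler_r_mid in the frame of bay between 0.031 and 0.039 m and angle between filler_r_mid's own z axis and vertical below 0.08 rad and angle between the x axis of filler_r_mid and the x axis of bay, either way round below 0.1 rad))), for 0.3 s.
2. with that filler in place, the lever is thrown over away from the robot (((horizontal distance between block_c and bay below 0.02 m and x of filler_p_mid in the frame of bay between -0.012 and 0.012 m and y of filler_p_mid in the frame of bay between -0.04725 and -0.03925 m and z of filler_p_mid in the frame of bay between 0.031 and 0.039 m and angle between filler_p_mid's own z axis and vertical below 0.08 rad and angle between the x axis of filler_p_mid and the x axis of bay, either way round below 0.1 rad) or (horizontal distance between block_a and bay below 0.02 m and x of filler_q_mid in the frame of bay between -0.012 and 0.012 m and y of filler_q_mid in the frame of bay between -0.04475 and -0.03675 m and z of filler_q_mid in the frame of bay between 0.031 and 0.039 m and angle between filler_q_mid's own z axis and vertical below 0.08 rad and angle between the x axis of filler_q_mid and the x axis of bay, either way round below 0.1 rad) or (horizontal distance between block_b and bay below 0.02 m and x of filler_r_mid in the frame of bay between -0.012 and 0.012 m and y of filler_r_mid in the frame of bay between -0.04225 and -0.03425 m and z of filler_r_mid in the frame of bay between 0.031 and 0.039 m and angle between filler_r_mid's own z axis and vertical below 0.08 rad and angle between the x axis of filler_r_mid and the x axis of bay, either way round below 0.1 rad)) and value of joint switch above 0.8 rad), for 0.2 s.
At the end, for the whole second after the job is handed in: The fitting filler stands in the gap: foot within 4 mm of the bay floor, 4 mm of mid-gap across, 12 mm of mid-bay along, upright within 0.08 rad, parallel within 0.1 rad; lever past 0.8 rad; the other fillers on the bench (centres under 50 mm); all at rest ((((horizontal distance between block_c and bay below 0.02 m and x of filler_p_mid in the frame of bay between -0.012 and 0.012 m and y of filler_p_mid in the frame of bay between -0.04725 and -0.03925 m and z of filler_p_mid in the frame of bay between 0.031 and 0.039 m and angle between filler_p_mid's own z axis and vertical below 0.08 rad and angle between the x axis of filler_p_mid and the x axis of bay, either way round below 0.1 rad) and linear speed of each of filler_p, filler_q, filler_r below 0.02 m/s and height (world z) of each of filler_q_mid, filler_r_mid below 0.05 m) or ((horizontal distance between block_a and bay below 0.02 m and x of filler_q_mid in the frame of bay between -0.012 and 0.012 m and y of filler_q_mid in the frame of bay between -0.04475 and -0.03675 m and z of filler_q_mid in the frame of bay between 0.031 and 0.039 m and angle between filler_q_mid's own z axis and vertical below 0.08 rad and angle between the x axis of filler_q_mid and the x axis of bay, either way round below 0.1 rad) and linear speed of each of filler_q, filler_p, filler_r below 0.02 m/s and height (world z) of each of filler_p_mid, filler_r_mid below 0.05 m) or ((horizontal distance between block_b and bay below 0.02 m and x of filler_r_mid in the frame of bay between -0.012 and 0.012 m and y of filler_r_mid in the frame of bay between -0.04225 and -0.03425 m and z of filler_r_mid in the frame of bay between 0.031 and 0.039 m and angle between filler_r_mid's own z axis and vertical below 0.08 rad and angle between the x axis of filler_r_mid and the x axis of bay, either way round below 0.1 rad) and linear speed of each of filler_r, filler_p, filler_q below 0.02 m/s and height (world z) of each of filler_p_mid, filler_q_mid below 0.05 m)) and value of joint switch above 0.8 rad); the robot touches nothing.
It fails at once if the beaker is disturbed (moved over 30 mm) (distance of beaker from where it was at the start of the episode above 0.03 m).
It fails at once if the marker is disturbed (moved over 30 mm) (distance of marker from where it was at the start of the episode above 0.03 m).
It fails at once if the tube rack is disturbed (moved over 30 mm) (distance of tube_rack from where it was at the start of the episode above 0.03 m).
It also fails if it takes over 72 s, if anything falls off the work surface, if the arm or the gripper's body presses on something with over 40 N, if the wrist force passes 120 N, or if a joint passes its speed limit or range.

### The arm

A 6-joint arm with a two-finger parallel gripper is mounted at the origin on the work surface. World frame = base frame: x ahead of the robot, y to its left, z up, the work surface at z = 0. Lengths are in m, angles in degrees, forces in N, time in s.
With the tool pointing down it reaches from about 0.375 to 0.925 m from the base axis. Payload 5.7 kg.
Tool frame: the origin (TCP) lies midway between the tips of the shut fingers; the grasp point (between the pads) lies 19 mm behind it; x points along the fingers, y is the direction in which the jaws open and shut, and the axes are right-handed (so a half turn about x gives the same grasp; the last joint's range is limited). The gripper opens to 85 mm and grips with 20 to 120 N. Pads are 22 mm wide; open, the fingers measure 114 mm over their backs; the gripper's body (76 mm by 85 mm) begins 54 mm behind the grasp point. The pads swing forward as they close: fully open they stand 13 mm farther back than shut.
Start: joints at [70.353, 20.558, 86.54, -0, 72.909, -6.595], TCP at [0.135, 0.584, 0.198] pointing down, gripper open.
Joint ranges: [-170.27, 170.27], [-57.76, 135], [12.27, 136.19], [-55.21, 235.2], [11.17, 155.16], [-170.74, 170.74]. Speed limits (degrees/s): [136.94, 136.94, 180, 180, 180, 180].

### API

Orientations are given as a 3x3 rotation matrix whose columns are the frame's x, y, z axes.
In Python, from station import state, read_camera, get_calibration, close_job gives the robot as it stands. The module is installed in compiled form; this text tells all that it offers.
- The arm moves only by the shell command python3 -m inch 'ROWS' [FORCE]. ROWS is JSON, a list of rows, each a list of 3 entries, a list of its own where there are three numbers: the finger opening in mm, from 0 to 85.4, then the shift along the tool's x, y, z in units of 30 mm (1.0 is 30 mm), then the turn, a rotation vector about the tool's x, y, z in units of 6 degrees (1.0 is 6 degrees). In form: [[jaw, [tx, ty, tz], [ax, ay, az]], ...]. A call has 1 to 12 rows; each row is the pose to reach, as a shift and turn from the pose measured when the call began, along the tool's axes at that moment; what a row does not reach only later rows make up. A row lasts 1/12 s, in which the tool goes at most 41.7 mm and 7.16 degrees, less where a joint would pass 70% of its speed; a pose out of reach is approached as far as the arm can. A call with a gripper value outside its range is refused whole. The fingers move at their own pace and stop on an object; FORCE is the grip in N (left out, the last holds). Time passes only in rows, so rows that repeat a pose let the fingers close. It gives the time, the measured TCP pose, the force and the opening at its end, in the units of the state.
- state(): the state, without advancing time (a new reading comes with each control period).
- read_camera(name): name is "scene" or "top" or "wrist"; returns (picture, depth): 480x640x3 uint8, blue, green, red; 480x640 float32, m along the optical axis (not along the pixel's ray), 0 where there is no reading.
- get_calibration(name): a dict with "intrinsics" (3x3 intrinsics, pixels), "R" (3x3) and "t" (3): a world point X has camera coordinates R X + t; the wrist camera has in their place "tool_from_camera" (4x4, takes a point from camera to tool coordinates, whose origin is the TCP and whose axes are the tool frame's). Camera axes: x right, y down, z forward; pixel columns grow to the right and rows downward; lengths in m; the calibration is good to about 2 mm. The wrist camera is an equidistant fisheye: a pixel r from the principal point sees the ray r / f radians off the axis. A picture is of the moment at which its call begins: read the wrist's pose just before it. get_calibration takes no time and is no camera call.
- close_job(): hands the job in, once; it reports no verdict.
The state is a dict: "t": time; "qpos": joint angles; "joint_vel": joint speeds; "effort": joint torques, N m; "ee_pos": TCP position; "orientation": TCP orientation; "contact_force": force on the tool from outside, world axes, zero at the start; "moment": the same for the moment, N m; "opening": opening from 0.0 (shut) to 1.0 (fully open).
Only numpy, scipy, OpenCV 4.12 (cv2) and the standard library are available. Lean on these libraries where they do the work, as an engineer would, in place of code of your own. Each camera call takes 0.05 s, during which the arm holds its last target.

## Working session

There is one attempt and no reset: what is moved stays moved. The work goes in short steps, Python scripts to look and compute and a shell command to move; the robot and the scene stay as the last step left them, time stands still between calls to the robot, and variables do not carry over. Pictures are saved under pics/ and viewed, and the job is handed in when it is done.

```bash
mkdir -p pics; python3 - <<'E'
from station import *
import cv2, numpy as np
s=state()
for k,v in s.items(): print(k,v)
for n in ["scene","top","wrist"]:
    im,d=read_camera(n); cv2.imwrite(f"pics/{n}0.png",im); np.save(f"{n}0.npy",d); 
    c=get_calibration(n); print(n,{k:np.round(v,4).tolist() for k,v in c.items()}, d.min(), d.max())
E
```

```text
t 0.0
qpos [ 7.03520460e+01  2.05979002e+01  8.65994833e+01  4.73710030e-04
  7.29098444e+01 -6.59547008e+00]
joint_vel [-0.01262614  0.02670483 -0.01625814  0.08945587 -0.04874657  0.00159547]
effort [ 3.03767200e-03 -5.27631927e+01 -2.78623188e+01  2.10143753e-04
  1.29791658e-02  6.48130117e-05]
ee_pos [0.13526221 0.58377949 0.19695073]
orientation [[-6.36708827e-04  2.25845282e-01  9.74162976e-01]
 [-1.75985831e-03  9.74161412e-01 -2.25846070e-01]
 [-9.99998249e-01 -1.85818699e-03 -2.22801474e-04]]
contact_force [-0.31014962  0.82408771  0.04199988]
moment [ 0.00783079 -0.02530928  0.00170556]
opening 0.9993441670386524
scene {'intrinsics': [[597.9704, 0.0, 326.8826], [0.0, 597.9704, 245.5021], [0.0, 0.0, 1.0]], 'R': [[0.8531, 0.5217, 0.0094], [0.3176, -0.5049, -0.8026], [-0.414, 0.6877, -0.5964]], 't': [-0.4322, -0.1234, 1.5165]} 0.0 3.9999955
top {'intrinsics': [[492.0841, 0.0, 326.1026], [0.0, 492.0841, 249.4052], [0.0, 0.0, 1.0]], 'R': [[-0.0078, -1.0, -0.0005], [-0.9941, 0.0078, -0.1081], [0.1081, -0.0003, -0.9941]], 't': [-0.0609, 0.5625, 0.9734]} 0.0 1.4682295
wrist {'intrinsics': [[371.6483, 0.0, 321.1211], [0.0, 371.6483, 234.3405], [0.0, 0.0, 1.0]], 'tool_from_camera': [[0.0011, -0.3004, 0.9538, -0.1766], [1.0, 0.0011, -0.0008, 0.0], [-0.0008, 0.9538, 0.3004, -0.0776], [0.0, 0.0, 0.0, 1.0]]} 0.0 1.3518842
```

View pics/scene0.png

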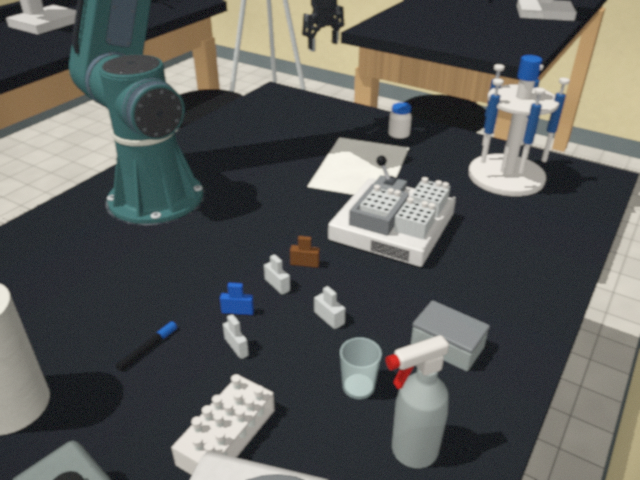

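View pics/top0.png

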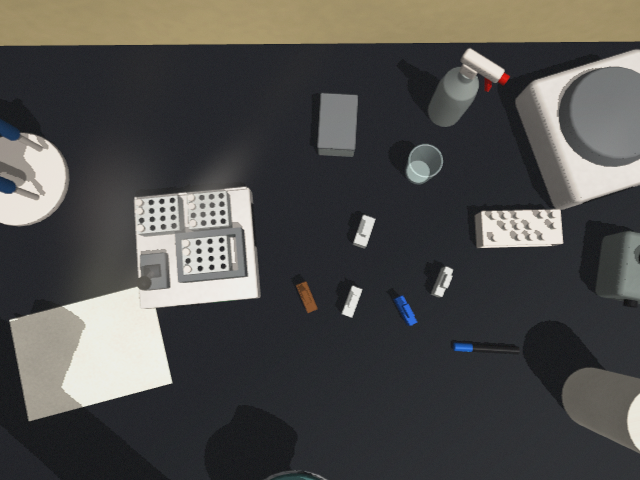

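View pics/wrist0.png

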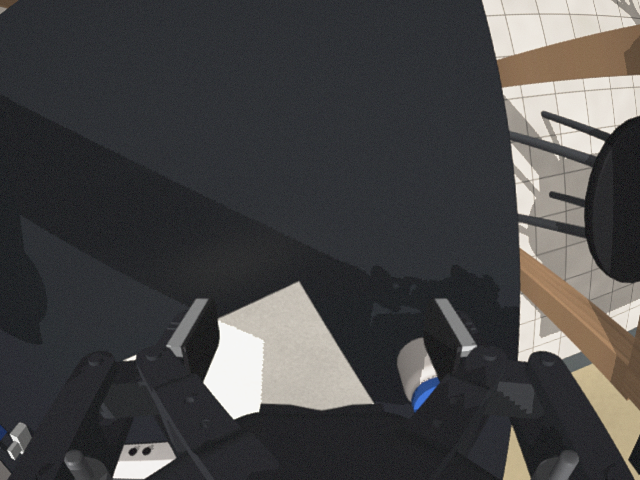

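```bash
cat > h.py <<'E'
import numpy as np, cv2
from station import *
def ray(n,uv):
    c=get_calibration(n);K=c["intrinsics"];R=np.array(c["R"]);t=np.array(c["t"])
    d=np.linalg.inv(K)@np.array([uv[0],uv[1],1.0])
    return -R.T@t, R.T@d   # depth param along d
def plane(n,uv,z):
    o,d=ray(n,uv); return o+d*(z-o[2])/d[2]
def cloud(n,depth):
    c=get_calibration(n);K=np.array(c["intrinsics"]);R=np.array(c["R"]);t=np.array(c["t"])
    v,u=np.mgrid[0:480,0:640]
    p=np.stack([(u-K[0,2])/K[0,0]*depth,(v-K[1,2])/K[1,1]*depth,depth],-1)
    return (p-t)@R
E
python3 - <<'E'
from h import *
im=cv2.imread("pics/top0.png");d=np.load("top0.npy")
a=cv2.resize(im[180:315,125:270],None,fx=5.4,fy=4.4,interpolation=cv2.INTER_CUBIC);cv2.imwrite("pics/c1.png",a[:600,:800])
b=cv2.resize(im[205:340,290:470],None,fx=4.4,fy=4.4,interpolation=cv2.INTER_CUBIC);cv2.imwrite("pics/c2.png",b)
P=cloud("top",d)
for uv in [(364,231),(352,301),(442,281),(210,250),(237,250),(234,262),(150,285),(300,350),(250,290)]:
    print(uv,np.round(P[uv[1],uv[0]],4), d[uv[1],uv[0]])
E
```

```text
(364, 231) [ 0.5934 -0.14    0.0707] 0.9673949
(352, 301) [ 0.4567 -0.1146  0.0703] 0.95296574
(442, 281) [ 0.4952 -0.2962  0.0446] 0.98275554
(210, 250) [0.556  0.1572 0.0912] 0.942841
(237, 250) [0.5554 0.1052 0.0926] 0.9414379
(234, 262) [0.5359 0.1185 0.0509] 0.980725
(150, 285) [0.4884 0.256  0.1306] 0.896298
(300, 350) [ 0.3578 -0.0101  0.0019] 1.0101894
(250, 290) [0.48   0.0858 0.053 ] 0.97258013
```

View pics/c1.png

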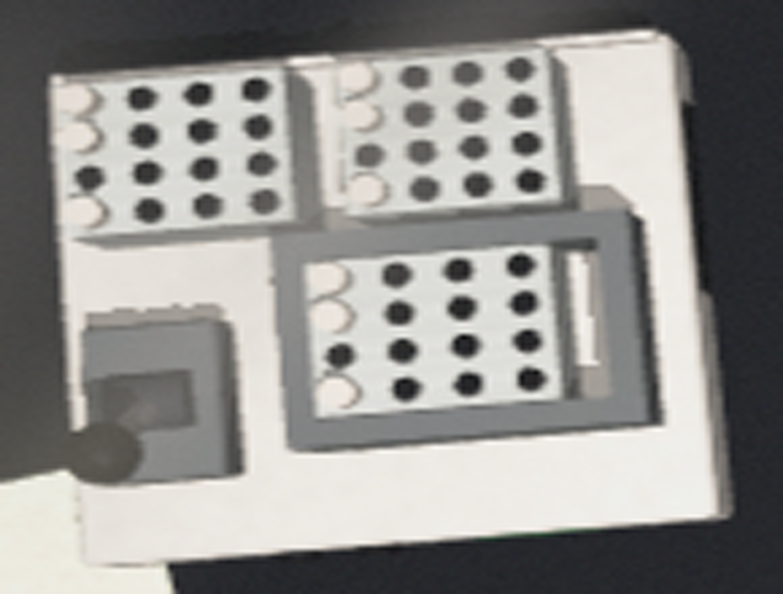

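View pics/c2.png

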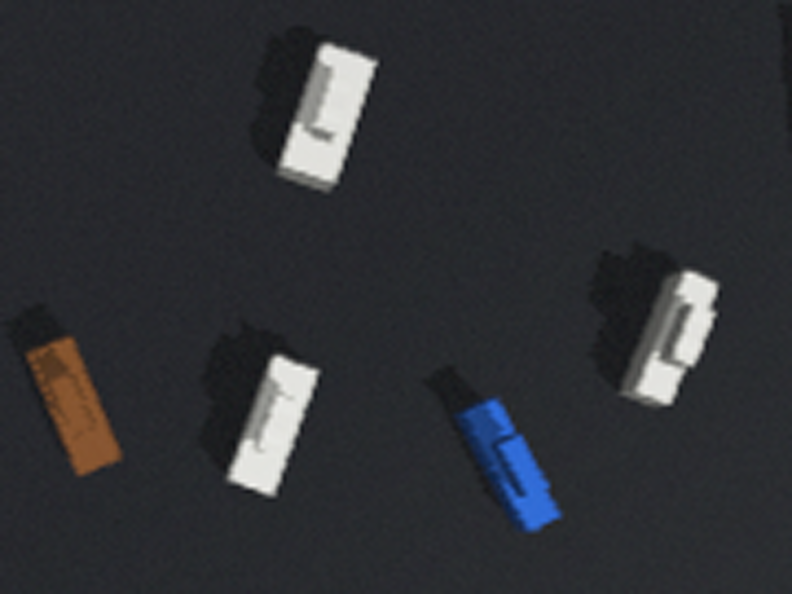

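```bash
python3 - <<'E'
from h import *
im=cv2.imread("pics/top0.png");d=np.load("top0.npy");P=cloud("top",d);z=P[...,2]
# fillers
for nm,(u,v) in dict(R=(364,231),Q=(352,301),P=(442,281)).items():
    win=np.zeros(z.shape,bool);win[v-25:v+25,u-22:u+22]=1
    hi=(im.min(2)>110)&win
    for lab,zl,zh,zp in [("slab",.033,.05,.04),("tab",.058,.08,.07)]:
        m=hi&(z>zl)&(z<zh)
        vv,uu=np.nonzero(m)
        q=np.array([plane("top",(a,b),zp)[:2] for a,b in zip(uu,vv)],np.float32)
        r=cv2.minAreaRect(q*1000); print(nm,lab,len(q),np.round(q.mean(0),4),[np.round(x,1) for x in r], 'zmed',round(float(np.median(z[m])),4))
# rims
hsv=im.astype(int).mean(2)
def prof(v):print(v,hsv[v,165:262].astype(int).tolist())
for v in (245,255):prof(v)
print(np.round(z[255,165:262:3],3))
E
```

```text
R slab 307 [ 0.5981 -0.143 ] [array([ 599. , -143.5]), array([25.7, 61. ]), np.float64(70.8)] zmed 0.0406
R tab 75 [ 0.5983 -0.1431] [array([ 598.5, -143.1]), array([ 9.9, 27.7]), np.float64(70.8)] zmed 0.0706
Q slab 242 [ 0.4562 -0.116 ] [array([ 456.3, -116.3]), array([21.1, 59.9]), np.float64(69.1)] zmed 0.0408
Q tab 73 [ 0.4562 -0.1161] [array([ 456.3, -116.1]), array([10.4, 25.7]), np.float64(70.7)] zmed 0.0703
P slab 163 [ 0.4934 -0.2987] [array([ 494.9, -300.3]), array([17.4, 60.3]), np.float64(66.0)] zmed 0.0404
P tab 83 [ 0.4944 -0.3002] [array([ 494.3, -300.3]), array([11.4, 27.1]), np.float64(65.1)] zmed 0.0704
245 [221, 222, 221, 222, 221, 221, 221, 222, 221, 221, 199, 141, 141, 142, 142, 141, 166, 208, 223, 224, 225, 223, 208, 163, 171, 205, 218, 218, 219, 219, 219, 208, 171, 148, 182, 219, 220, 219, 219, 219, 220, 218, 219, 220, 220, 219, 219, 219, 219, 219, 219, 217, 218, 218, 218, 216, 213, 211, 212, 216, 217, 199, 143, 105, 108, 157, 219, 233, 217, 157, 152, 140, 131, 130, 129, 130, 131, 110, 65, 65, 142, 219, 233, 234, 234, 235, 233, 228, 191, 86, 40, 35, 42, 38, 42
[... 159 characters left out ...]
 217, 217, 217, 217, 217, 218, 218, 218, 218, 218, 218, 218, 218, 218, 217, 215, 212, 212, 213, 217, 220, 220, 220, 220, 221, 219, 191, 105, 39, 62, 132, 198, 219, 196, 126, 108, 107, 180, 232, 234, 218, 157, 151, 139, 131, 131, 132, 131, 123, 99, 67, 64, 174, 233, 234, 234, 235, 233, 231, 222, 184, 117, 106, 68, 39, 38, 41, 40]
[ 7.500e-02  5.700e-02  5.200e-02  5.000e-02  9.300e-02  9.000e-02
  9.100e-02  8.800e-02  8.800e-02  9.100e-02  1.029e+00  9.300e-02
  9.100e-02  9.200e-02  9.300e-02  9.300e-02  9.100e-02  8.900e-02
  9.300e-02  9.100e-02  9.200e-02  8.800e-02  5.400e-02  4.900e-02
  9.200e-02  9.300e-02  9.100e-02  5.700e-02  5.000e-02  5.000e-02
  4.200e-02 -1.000e-03 -1.000e-03]
```

```bash
python3 - <<'E'
from h import *
im=cv2.imread("pics/top0.png").astype(int);d=np.load("top0.npy");P=cloud("top",d);z=P[...,2]
g=im.mean(2)
m=(g>100)&(g<175)&(z>.083)&(z<.099)
w=np.zeros_like(m);w[222:290,170:250]=1;m&=w
out=np.where(m,255,0).astype(np.uint8)
n,l,st,_=cv2.connectedComponentsWithStats(out,connectivity=4)
k=1+np.argmax(st[1:,4]);mm=l==k
cv2.imwrite("pics/m.png",cv2.resize(np.where(mm,255,0).astype(np.uint8)[215:295,165:255],None,fx=6,fy=6,interpolation=0))
vv,uu=np.nonzero(mm)
q=np.array([plane("top",(a,b),.09)[:2] for a,b in zip(uu,vv)],np.float32)*1000
print(cv2.minAreaRect(q))
# heater outline at z=.05
m=(g>150)&(z>.035)|((z>.035))
w[:]=0;w[182:312,120:270]=1;m&=w
for nm,sel,zz in [("lower",(z>.04)&(z<.06)&w,.05)]:
    vv,uu=np.nonzero(sel);q=np.array([plane("top",(a,b),zz)[:2] for a,b in zip(uu,vv)],np.float32)*1000
    print(cv2.minAreaRect(q))
# ball
sel=(z>.11)&w; vv,uu=np.nonzero(sel); print(len(vv),P[sel].mean(0),P[sel].max(0),P[sel].min(0))
# lever base heights
print(np.round(z[252:292:4,138:172:3],3))
E
```

```text
((548.0621948242188, 158.16513061523438), (94.34657287597656, 128.0746612548828), 5.058568477630615)Traceback (most recent call last):
  File "<stdin>", line 17, in <module>
  File "h.py", line 8, in plane
    o,d=ray(n,uv); return o+d*(z-o[2])/d[2]
        ~~~^^^^^^
  File "h.py", line 4, in ray
    c=get_calibration(n);K=c["intrinsics"];R=np.array(c["R"]);t=np.array(c["t"])
ValueError: time passes only in moves, steps and waits
```

View pics/m.png

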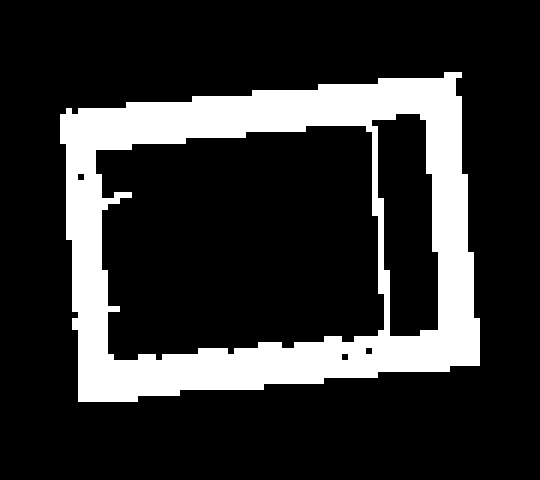

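```bash
cat > h.py <<'E'
import numpy as np, cv2
from station import *
_c={}
def cal(n):
    if n not in _c: _c[n]={k:np.array(v) for k,v in get_calibration(n).items()}
    return _c[n]
def ray(n,uv):
    c=cal(n)
    d=np.linalg.inv(c["intrinsics"])@np.array([uv[0],uv[1],1.0])
    return -c["R"].T@c["t"], c["R"].T@d
def plane(n,uv,z):
    o,d=ray(n,uv); return o+d*(z-o[2])/d[2]
def cloud(n,depth):
    c=cal(n);K=c["intrinsics"];R=c["R"];t=c["t"]
    v,u=np.mgrid[0:480,0:640]
    p=np.stack([(u-K[0,2])/K[0,0]*depth,(v-K[1,2])/K[1,1]*depth,depth],-1)
    return (p-t)@R
BAY=np.array([.5481,.1582,.05]);BY=np.radians(5.06)
def bay2w(p): c,s=np.cos(BY),np.sin(BY); return BAY+np.array([[c,-s,0],[s,c,0],[0,0,1]])@np.array(p)
def w2bay(p): c,s=np.cos(BY),np.sin(BY); return np.array([[c,s,0],[-s,c,0],[0,0,1]])@(np.array(p)-BAY)
def wrays(uv,s):
    c=cal("wrist");K=c["intrinsics"];T=c["tool_from_camera"]
    dx,dy=(uv[0]-K[0,2]),(uv[1]-K[1,2]);r=np.hypot(dx,dy);th=r/K[0,0]
    d=np.array([np.sin(th)*dx/r,np.sin(th)*dy/r,np.cos(th)]) if r>0 else np.array([0,0,1.])
    R=np.array(s["orientation"]); return np.array(s["ee_pos"])+R@T[:3,3], R@T[:3,:3]@d
def wplane(uv,s,z):
    o,d=wrays(uv,s); return o+d*(z-o[2])/d[2]
def wproj(X,s):
    c=cal("wrist");K=c["intrinsics"];T=c["tool_from_camera"];R=np.array(s["orientation"])
    p=T[:3,:3].T@(R.T@(np.array(X)-s["ee_pos"])-T[:3,3]);rr=np.hypot(p[0],p[1]);th=np.arctan2(rr,p[2])
    return K[:2,2]+K[0,0]*th*p[:2]/rr
def target(yaw):
    a=np.radians(yaw);y=np.array([np.cos(a),np.sin(a),0]);x=np.array([0,0,-1.]);return np.stack([x,y,np.cross(x,y)],1)
def delta(pos,yaw,s=None):
    s=s or state();R=np.array(s["orientation"])
    tr=R.T@(np.array(pos)-s["ee_pos"])/.03
    rv=np.degrees(cv2.Rodrigues(R.T@target(yaw))[0].ravel())/6
    return np.round(tr,3).tolist(),np.round(rv,3).tolist()
def show():
    s=state();R=np.array(s["orientation"]);print("t",round(s["t"],2),"pos",np.round(s["ee_pos"],4),"yaw",round(np.degrees(np.arctan2(R[1,1],R[0,1])),2),"tilt",round(np.degrees(np.arccos(-R[2,0])),2),"F",np.round(s["contact_force"],1),"M",np.round(s["moment"],2),"open",round(s["opening"],3),"q",np.round(s["qpos"],0))
    return s
E
python3 - <<'E'
from h import *
show()
print(delta([.50,.30,.2],76.9)); print(delta([.494,-.30,.17],65.5)); print(bay2w([0,-.04325,.044]),bay2w([-.02,.115,.022]))
E
```

```text
t 0.15 pos [0.1353 0.5839 0.1971] yaw 76.95 tilt 0.09 F [ 0.3 -0.2  0.1] M [ 0.02 -0.03  0.01] open 1.001 q [70. 21. 87. -0. 73. -7.]
([-0.089, -6.475, 13.979], [0.008, -0.001, 0.014])
([0.94, -26.002, 18.302], [1.908, -0.0, 0.014])
[0.5519146  0.11511855 0.094     ] [0.51803507 0.27098785 0.072     ]
```

```bash
python3 -m inch '[[85,[-0.1,-6.5,14],[0,0,0]],[85,[-0.1,-6.5,14],[0,0,0]],[85,[-0.1,-6.5,14],[0,0,0]],[85,[-0.1,-6.5,14],[0,0,0]],[85,[-0.1,-6.5,14],[0,0,0]],[85,[-0.1,-6.5,14],[0,0,0]],[85,[-0.1,-6.5,14],[0,0,0]],[85,[-0.1,-6.5,14],[0,0,0]],[85,[-0.1,-6.5,14],[0,0,0]],[85,[-0.1,-6.5,14],[0,0,0]],[85,[-0.1,-6.5,14],[0,0,0]],[85,[-0.1,-6.5,14],[0,0,0]]]'
python3 - <<'E'
from h import *
show(); print(delta([.494,-.30,.17],65.5))
E
```

```text
t: 1.15
ee_pos: [0.5062, 0.2949, 0.2003]
orientation: [[0.003, 0.23, 0.973], [-0.003, 0.973, -0.23], [-1.0, -0.002, 0.004]]
contact_force: [1.0, 0.6, 0.1]
opening: 0.995
t 1.15 pos [0.5062 0.2949 0.2003] yaw 76.7 tilt 0.26 F [1.  0.6 0.1] M [ 0.07 -0.04  0.01] open 0.995 q [ 24.  19.  88.  -0.  72. -53.]
([1.071, -19.389, 4.163], [1.867, 0.039, 0.018])
```

```bash
python3 -m inch '[[85,[0,-19.4,4.15],[1.8,0,0]],[85,[0,-19.4,4.15],[1.8,0,0]],[85,[0,-19.4,4.15],[1.8,0,0]],[85,[0,-19.4,4.15],[1.8,0,0]],[85,[0,-19.4,4.15],[1.8,0,0]],[85,[0,-19.4,4.15],[1.8,0,0]],[85,[0,-19.4,4.15],[1.8,0,0]],[85,[0,-19.4,4.15],[1.8,0,0]],[85,[0,-19.4,4.15],[1.8,0,0]],[85,[0,-19.4,4.15],[1.8,0,0]],[85,[0,-19.4,4.15],[1.8,0,0]],[85,[0,-19.4,4.15],[1.8,0,0]]]'
python3 - <<'E'
from h import *
show(); print(delta([.494,-.30,.17],65.5))
E
```

```text
t: 2.15
ee_pos: [0.494, -0.2023, 0.2018]
orientation: [[0.003, 0.408, 0.913], [-0.003, 0.913, -0.408], [-1.0, -0.001, 0.004]]
contact_force: [0.5, 0.4, -0.2]
opening: 0.994
t 2.15 pos [ 0.494  -0.2023  0.2018] yaw 65.9 tilt 0.24 F [ 0.5  0.4 -0.2] M [ 0.04 -0.02 -0.01] open 0.994 q [-30.  15.  95.  -0.  70. -96.]
([1.067, -2.97, 1.326], [0.066, 0.038, 0.011])
```

```bash
python3 -m inch '[[85,[0.5,-2.97,1.33],[0.07,0.04,0]],[85,[0.5,-2.97,1.33],[0.07,0.04,0]],[85,[0.5,-2.97,1.33],[0.07,0.04,0]],[85,[0.5,-2.97,1.33],[0.07,0.04,0]],[85,[0.5,-2.97,1.33],[0.07,0.04,0]],[85,[0.5,-2.97,1.33],[0.07,0.04,0]]]'
python3 - <<'E'
from h import *
s=show(); im,d=read_camera("wrist"); cv2.imwrite("pics/w1.png",im); print(delta([.494,-.30,.12],65.5))
print(wproj([.4943,-.3003,.07],s))
E
```

```text
t: 2.65
ee_pos: [0.4938, -0.2984, 0.1868]
orientation: [[-0.001, 0.415, 0.91], [0.001, 0.91, -0.415], [-1.0, -0.0, -0.002]]
contact_force: [0.2, 0.6, -0.2]
opening: 0.994
t 2.65 pos [ 0.4938 -0.2984  0.1868] yaw 65.5 tilt 0.09 F [ 0.2  0.6 -0.2] M [ 0.06 -0.01 -0.03] open 0.994 q [ -38.   19.   90.   -0.   71. -103.]
([2.233, -0.055, 0.032], [0.007, -0.011, 0.003])
[319.7404286  218.66748446]
```

View pics/w1.png

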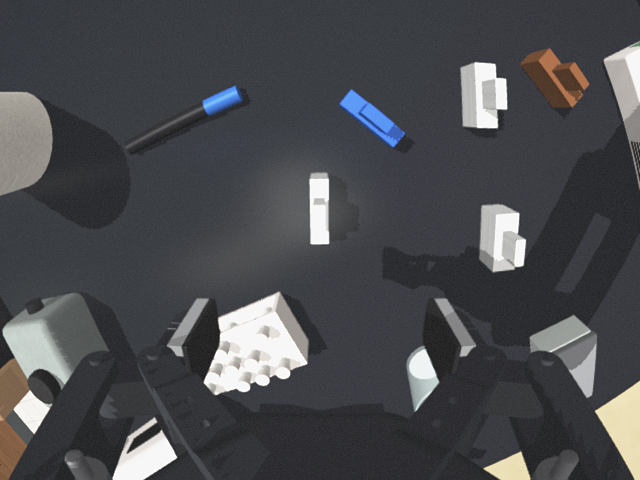

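```bash
python3 - <<'E'
from h import *
s=state(); im=cv2.imread("pics/w1.png")
m=(im.min(2)>120).astype(np.uint8); m[:165]=0;m[255:]=0;m[:,:300]=0;m[:,340:]=0
c=max(cv2.findContours(m,0,2)[0],key=cv2.contourArea)[:,0]
print(cv2.boundingRect(c)); g=im.mean(2)
print(g[160:256:2,319].astype(int)); 
for v in (185,205,210,235): print(v,g[v,305:335].astype(int))
q=np.array([wplane(p,s,.04)[:2] for p in c],np.float32)*1000
print(cv2.minAreaRect(q))
for p in [(310,174),(328,174),(309.5,243.5),(328.5,243.5)]: print(p,wplane(p,s,.04))
E
```

```text
(309, 172, 21, 73)
[ 74  78  78  77  78  79 123 185 184 202 248 247 247 247 247 247 247 247
 248 204 187 190 199 248 247 247 247 247 247 247 247 247 247 247 247 247
 247 247 247 247 247 249 159  73  76  74  74  71]
185 [ 91  91  86  91 144 245 249 247 247 247 247 247 247 247 247 247 247 247
 247 247 247 248 251 227  95  68  69  72  70  71]
205 [ 93  97  94  89 121 247 250 247 241 238 242 242 242 241 239 242 242 242
 243 241 220 211 208 149  84  80  77  83  79  81]
210 [ 96  95  93  92 120 247 249 247 247 247 247 247 247 247 247 247 247 247
 247 248 235 213 207 151  87  79  79  79  80  75]
235 [ 91  88  91  81  94 178 247 249 247 247 247 247 247 247 247 247 247 247
 247 247 247 247 250 235 120  69  68  68  68  70]
((493.15887451171875, -300.60772705078125), (17.502328872680664, 66.69450378417969), 66.69760131835938)
(310, 174) [ 0.46129454 -0.29453786  0.04      ]
(328, 174) [ 0.46781842 -0.28017907  0.04      ]
(309.5, 243.5) [ 0.51941283 -0.32196081  0.04      ]
(328.5, 243.5) [ 0.52663113 -0.30603108  0.04      ]
```

```bash
python3 - <<'E'
import cv2
im=cv2.imread("pics/w1.png")[160:260,280:360];cv2.imwrite("pics/w1c.png",cv2.resize(im,None,fx=6,fy=6,interpolation=cv2.INTER_CUBIC))
E
```

```text
(no output)
```

View pics/w1c.png

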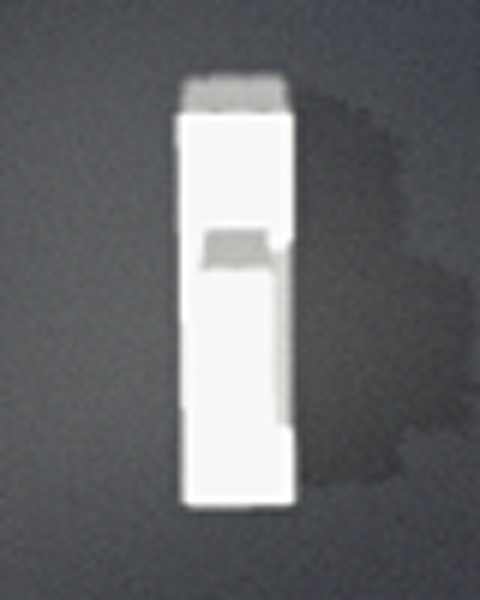

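```bash
python3 - <<'E'
from h import *
s=state()
c=[wplane(p,s,.04) for p in [(309.4,178.8),(328.7,178.8),(310.5,243.8),(329.3,243.8)]]
for x in c: print(np.round(x,4))
a=(c[0]+c[1])/2;b=(c[2]+c[3])/2;print((a+b)/2,np.degrees(np.arctan2(*(b-a)[[1,0]])),np.linalg.norm(b-a),np.linalg.norm(c[1]-c[0]))
E
```

```text
[ 0.465  -0.2968  0.04  ]
[ 0.472  -0.2814  0.04  ]
[ 0.5201 -0.3212  0.04  ]
[ 0.5272 -0.3055  0.04  ]
[ 0.4960469  -0.30122556  0.04      ] -23.749385017347173 0.06026942859784294 0.01695490293988542
```

```bash
python3 - <<'E'
from h import *
print(delta([.4953,-.3008,.046],66.25))
E
```

```text
([4.7, -0.061, 0.085], [-0.118, -0.011, 0.003])
```

```bash
python3 -m inch '[[40,[1,-0.06,0.085],[-0.12,0,0]],[40,[2,-0.06,0.085],[-0.12,0,0]],[40,[3,-0.06,0.085],[-0.12,0,0]],[40,[4,-0.06,0.085],[-0.12,0,0]],[40,[4.4,-0.06,0.085],[-0.12,0,0]],[40,[4.6,-0.06,0.085],[-0.12,0,0]],[40,[4.7,-0.06,0.085],[-0.12,0,0]],[40,[4.7,-0.06,0.085],[-0.12,0,0]],[40,[4.7,-0.06,0.085],[-0.12,0,0]]]' 40
python3 - <<'E'
from h import *
s=show(); im,d=read_camera("wrist"); cv2.imwrite("pics/w2.png",im)
E
```

```text
t: 3.45
ee_pos: [0.4964, -0.3009, 0.0473]
orientation: [[0.001, 0.402, 0.916], [-0.001, 0.916, -0.402], [-1.0, -0.001, 0.001]]
contact_force: [-0.5, 0.7, -0.1]
opening: 0.471
t 3.45 pos [ 0.4964 -0.3009  0.0473] yaw 66.31 tilt 0.07 F [-0.5  0.7 -0.1] M [ 0.02 -0.04  0.01] open 0.471 q [ -38.   29.   98.   -0.   53. -104.]
```

View pics/w2.png

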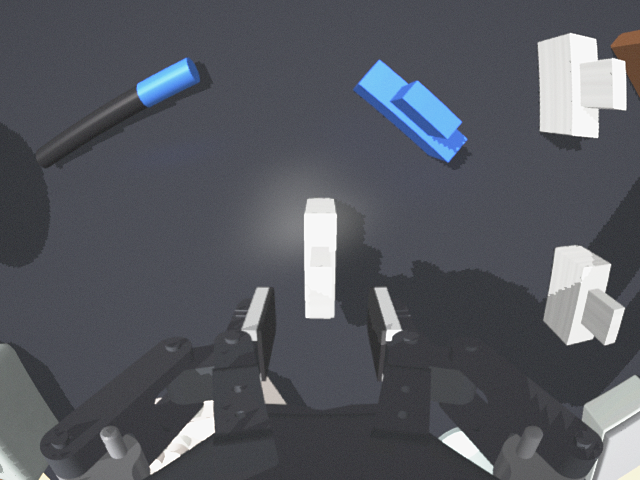

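```bash
python3 - <<'E'
from h import *
s=state()
im=cv2.imread("pics/w2.png")[180:400,220:420];cv2.imwrite("pics/w2c.png",cv2.resize(im,None,fx=2.7,fy=2.7,interpolation=cv2.INTER_CUBIC))
R=np.array(s["orientation"])
f=np.array([np.cos(np.radians(-23.75)),np.sin(np.radians(-23.75)),0])
c0=np.array([.4953,-.3008,0])
for lab,d,z in [("slab near",-.03,.04),("slab far",.03,.04),("tab top near",-.013,.07),("tab top far",.013,.07),("tab base near",-.013,.04)]:
    print(lab,wproj(c0+f*d+[0,0,z],s))
print("tcp",wproj(s["ee_pos"],s),"grasp",wproj(s["ee_pos"]-R[:,0]*.019,s))
E
```

```text
slab near [321.48319828 212.60398   ]
slab far [321.27621225 315.58613238]
tab top near [321.33627    266.00105136]
tab top far [321.23551989 316.28907194]
tab base near [321.42161965 244.10850504]
tcp [321.62564455 274.67523945] grasp [321.63295638 290.84436504]
```

View pics/w2c.png

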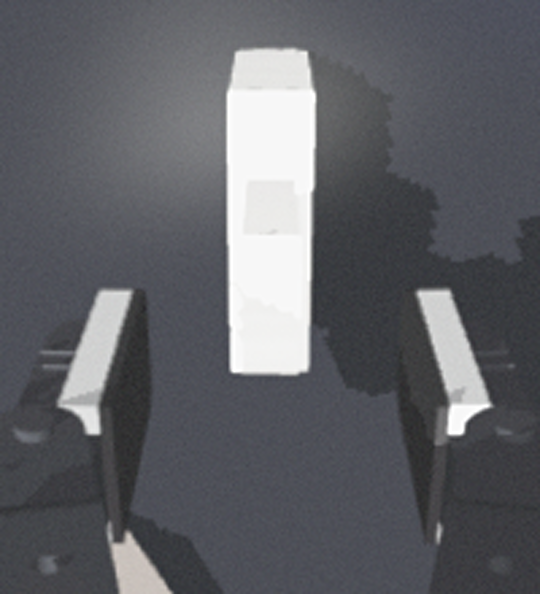

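```bash
python3 -m inch '[[5,[0,0,0],[0,0,0]],[5,[0,0,0],[0,0,0]],[5,[0,0,0],[0,0,0]],[5,[0,0,0],[0,0,0]],[5,[0,0,0],[0,0,0]],[5,[0,0,0],[0,0,0]],[5,[0,0,0],[0,0,0]],[5,[0,0,0],[0,0,0]]]' 60
python3 - <<'E'
from h import *
s=show(); im,d=read_camera("wrist"); cv2.imwrite("pics/w3.png",im)
E
```

```text
t: 4.17
ee_pos: [0.4964, -0.3011, 0.0474]
orientation: [[0.001, 0.402, 0.916], [-0.001, 0.916, -0.402], [-1.0, -0.001, 0.001]]
contact_force: [-0.0, -0.3, 0.2]
opening: 0.059
t 4.17 pos [ 0.4964 -0.3011  0.0474] yaw 66.29 tilt 0.09 F [-0.  -0.3  0.2] M [0.01 0.01 0.04] open 0.059 q [ -38.   29.   98.   -0.   53. -104.]
```

View pics/w3.png

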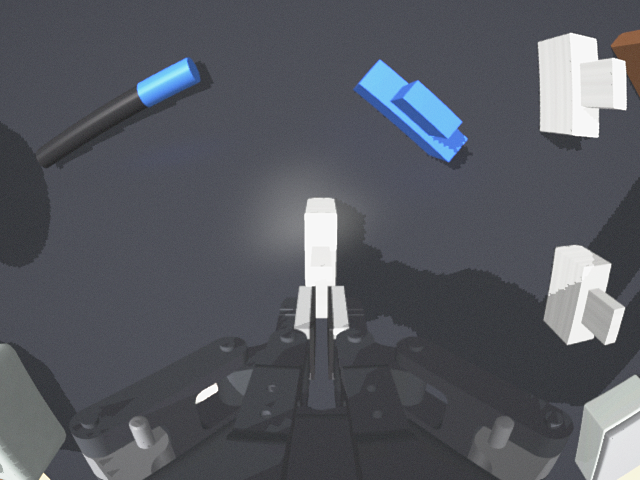

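```bash
python3 - <<'E'
from h import *
s=state();im,d=read_camera("wrist")
c=cal("wrist");T=c["tool_from_camera"];K=c["intrinsics"]
def tp(u,v):
    dx,dy=u-K[0,2],v-K[1,2];r=np.hypot(dx,dy);th=r/K[0,0]
    ray=np.array([np.tan(th)*dx/r,np.tan(th)*dy/r,1.]);return T[:3,:3]@(ray*d[v,u])+T[:3,3]
for v in range(205,400,8):
    print(v,[np.round(tp(u,v)*1000).astype(int).tolist() if d[v,u]>0 else None for u in (303,309,316,321,326,333,340)])
E
```

```text
205 [[47, -11, -26], [27, -7, -31], [27, -3, -31], [28, 0, -30], [27, 2, -31], [27, 6, -31], [47, 11, -26]]
213 [[46, -12, -21], [9, -7, -31], [8, -3, -31], [9, 0, -31], [9, 2, -31], [10, 6, -30], [47, 11, -21]]
221 [[47, -12, -16], [5, -6, -27], [6, -3, -27], [7, 0, -27], [7, 2, -27], [7, 6, -27], [47, 11, -16]]
229 [[47, -12, -11], [6, -7, -23], [6, -3, -23], [7, 0, -23], [7, 2, -23], [7, 6, -23], [47, 12, -11]]
237 [[45, -12, -6], [6, -7, -19], [6, -3, -19], [5, 0, -19], [6, 2, -19], [7, 6, -18], [47, 12, -5]]
245 [[48, -12, 0], [7, -7, -14], [6, -3, -14], [5, 0, -14], [6, 2, -14], [7, 6, -14], [47, 12, 0]]
253 [[47, -12, 5], [6, -7, -10], [-3, -3, -13], [-5, 0, -14], [-5, 2, -14], [7, 6, -9], [47, 12, 6]]
261 [[47, -12, 11], [7, -7, -5], [-16, -3, -14], [-16, 0, -14], [-15, 2, -14], [7, 6, -5], [47, 12, 11]]
269 [[47, -12, 17], [-23, -6, -13], [-23, -3, -13], [-24, 0, -13], [-24, 2, -13], [8, 6, 0], [47, 12, 16]]
277 [[47, -12, 22], [-23, -6, -9], [-23, -3, -9], [-23, 0, -9], [-23, 2, -9], [8, 6, 5], [47, 12, 22]]
285 [[47, -12, 28], [-24, -6, -5], [-23, -3, -5], [-23, 0, -5], [-
[... 821 characters left out ...]
6], [48, -4, 81], [47, 0, 80], [47, 3, 80], [-71, 4, -3], [-84, 5, -12]]
357 [[-89, -5, -13], [-76, -4, -3], [47, -4, 87], [47, 0, 87], [48, 3, 88], [-71, 4, 0], [-89, 5, -13]]
365 [[-91, -5, -12], [-77, -4, -1], [48, -4, 96], [47, 0, 95], [47, 3, 95], [-77, 4, -1], [-93, 5, -13]]
373 [[-92, -5, -9], [-78, -4, 2], [48, -4, 104], [48, 0, 103], [47, 3, 103], [-78, 4, 2], [-93, 5, -10]]
381 [[-95, -5, -9], [-79, -4, 4], [46, -4, 110], [47, 0, 111], [46, 4, 110], [-78, 4, 5], [-95, 5, -8]]
389 [[-83, -6, 5], [47, -10, 119], [47, -4, 119], [47, 0, 119], [47, 4, 119], [47, 9, 119], [-83, 6, 5]]
397 [[-85, -6, 7], [47, -10, 128], [47, -4, 128], [47, 0, 128], [47, 4, 128], [47, 9, 128], [-85, 6, 7]]
```

```bash
python3 -m inch '[[30,[0,0,0],[0,0,0]],[30,[0,0,0],[0,0,0]],[30,[0,0,0],[0,0,0]],[30,[0.3,0,0],[0,0,0]],[30,[0.6,0,0],[0,0,0]],[30,[0.9,0,0],[0,0,0]],[30,[1.15,0,0],[0,0,0]],[30,[1.3,0,0],[0,0,0]],[30,[1.3,0,0],[0,0,0]]]' 60
python3 - <<'E'
from h import *
s=show(); im,d=read_camera("wrist"); cv2.imwrite("pics/w4.png",im)
E
```

```text
t: 5.02
ee_pos: [0.4954, -0.3004, 0.0066]
orientation: [[-0.002, 0.402, 0.916], [0.0, 0.916, -0.402], [-1.0, -0.0, -0.002]]
contact_force: [-0.5, 0.7, -1.1]
opening: 0.351
t 5.02 pos [ 0.4954 -0.3004  0.0066] yaw 66.29 tilt 0.09 F [-0.5  0.7 -1.1] M [ 0.05  0.03 -0.06] open 0.351 q [ -38.   32.   99.   -0.   49. -104.]
```

View pics/w4.png

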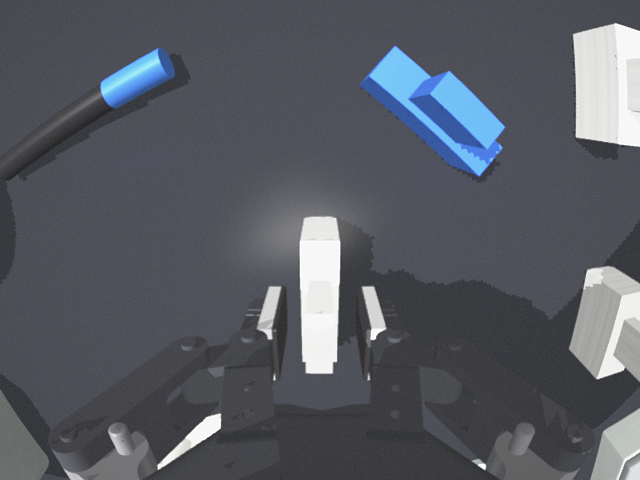

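```bash
python3 -m inch '[[4,[0,0,0],[0,0,0]],[4,[0,0,0],[0,0,0]],[4,[0,0,0],[0,0,0]],[4,[0,0,0],[0,0,0]],[4,[0,0,0],[0,0,0]],[4,[0,0,0],[0,0,0]]]' 60
python3 - <<'E'
from h import *
s=show()
print(delta([.4954,-.3004,.12],66.25));print(delta([.5400,.1151,.24],95.06))
E
```

```text
t: 5.57
ee_pos: [0.4959, -0.3008, 0.0075]
orientation: [[-0.001, 0.402, 0.916], [-0.0, 0.916, -0.402], [-1.0, -0.001, -0.0]]
contact_force: [-1.4, 0.2, -0.7]
opening: 0.103
t 5.57 pos [ 0.4959 -0.3008  0.0075] yaw 66.29 tilt 0.04 F [-1.4  0.2 -0.7] M [0.11 0.02 0.03] open 0.103 q [ -38.   32.   99.   -0.   49. -104.]
([-3.749, 0.003, -0.021], [0.007, -0.003, 0.005])
([-7.755, 13.28, -4.23], [-4.795, -0.004, 0.004])
```

```bash
python3 -m inch '[[4,[-0.3,0,0],[0,0,0]],[4,[-1,0,0],[0,0,0]],[4,[-2,0,0],[0,0,0]],[4,[-3,0,0],[0,0,0]],[4,[-4,0,0],[0,0,0]],[4,[-5,0,0],[0,0,0]],[4,[-5.5,0,0],[0,0,0]],[4,[-5.5,0,0],[0,0,0]],[4,[-5.5,0,0],[0,0,0]]]'
python3 - <<'E'
from h import *
s=show(); im,d=read_camera("wrist"); cv2.imwrite("pics/w5.png",im)
p=bay2w([0,-.04325,.12]);print(p,delta(p,95.06))
E
```

```text
t: 6.32
ee_pos: [0.4964, -0.3011, 0.1738]
orientation: [[0.002, 0.402, 0.916], [-0.002, 0.916, -0.402], [-1.0, -0.001, 0.002]]
contact_force: [0.3, 0.8, -2.0]
opening: 0.107
t 6.32 pos [ 0.4964 -0.3011  0.1738] yaw 66.29 tilt 0.14 F [ 0.3  0.8 -2. ] M [-0.    0.02 -0.02] open 0.107 q [ -38.   20.   91.   -0.   69. -104.]
[0.5519146  0.11511855 0.17      ] ([0.074, 13.437, -3.847], [-4.795, -0.007, 0.003])
```

View pics/w5.png

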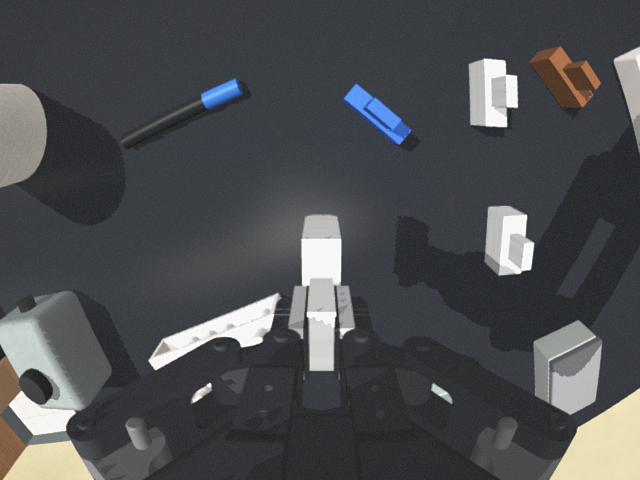

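```bash
python3 -m inch '[[4,[0.07,1.2,-0.35],[-0.4,0,0]],[4,[0.07,2.4,-0.69],[-0.8,0,0]],[4,[0.07,3.6,-1.03],[-1.3,0,0]],[4,[0.07,4.8,-1.37],[-1.8,0,0]],[4,[0.07,6,-1.72],[-2.3,0,0]],[4,[0.07,7.2,-2.06],[-2.8,0,0]],[4,[0.07,8.4,-2.4],[-3.3,0,0]],[4,[0.07,9.6,-2.75],[-3.8,0,0]],[4,[0.07,10.8,-3.1],[-4.2,0,0]],[4,[0.07,12,-3.44],[-4.6,0,0]],[4,[0.07,13,-3.72],[-4.8,0,0]],[4,[0.07,13.44,-3.85],[-4.8,0,0]]]'
python3 -m inch '[[4,[0,0,0],[0,0,0]],[4,[0,0,0],[0,0,0]]]'
python3 - <<'E'
from h import *
s=show(); im,d=read_camera("wrist"); cv2.imwrite("pics/w6.png",im);np.save("w6.npy",d)
p=bay2w([0,-.04325,.12]);print(p,delta(p,95.06))
E
```

```text
t: 7.37
ee_pos: [0.5505, 0.119, 0.1681]
orientation: [[-0.004, -0.092, 0.996], [0.001, 0.996, 0.092], [-1.0, 0.002, -0.004]]
contact_force: [0.7, -1.9, -2.0]
opening: 0.102
t: 7.53
ee_pos: [0.549, 0.1192, 0.1663]
orientation: [[-0.008, -0.094, 0.996], [0.0, 0.996, 0.094], [-1.0, 0.001, -0.008]]
contact_force: [0.4, -0.3, -1.2]
opening: 0.106
t 7.53 pos [0.549  0.1192 0.1663] yaw 95.38 tilt 0.45 F [ 0.4 -0.3 -1.2] M [-0.05 -0.01  0.01] open 0.106 q [  5.  19.  93.   0.  68. -90.]
[0.5519146  0.11511855 0.17      ] ([-0.112, -0.11, 0.08], [0.041, -0.07, -0.007])
```

View pics/w6.png

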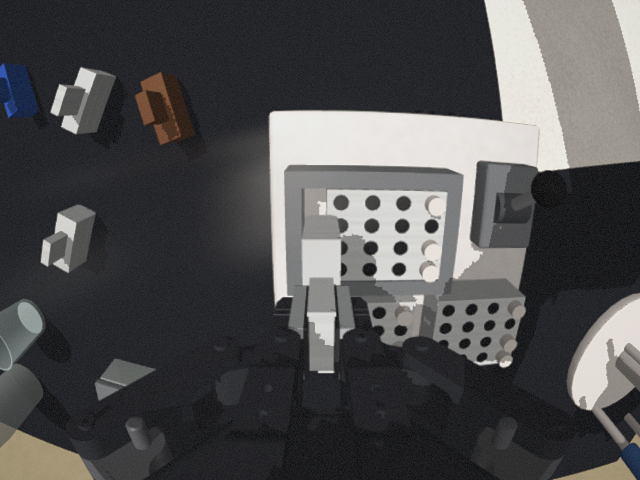

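```bash
python3 - <<'E'
import cv2
im=cv2.imread("pics/w6.png")[150:310,265:475];cv2.imwrite("pics/w6c.png",cv2.resize(im,None,fx=3.7,fy=3.7,interpolation=cv2.INTER_CUBIC))
E
```

```text
(no output)
```

View pics/w6c.png

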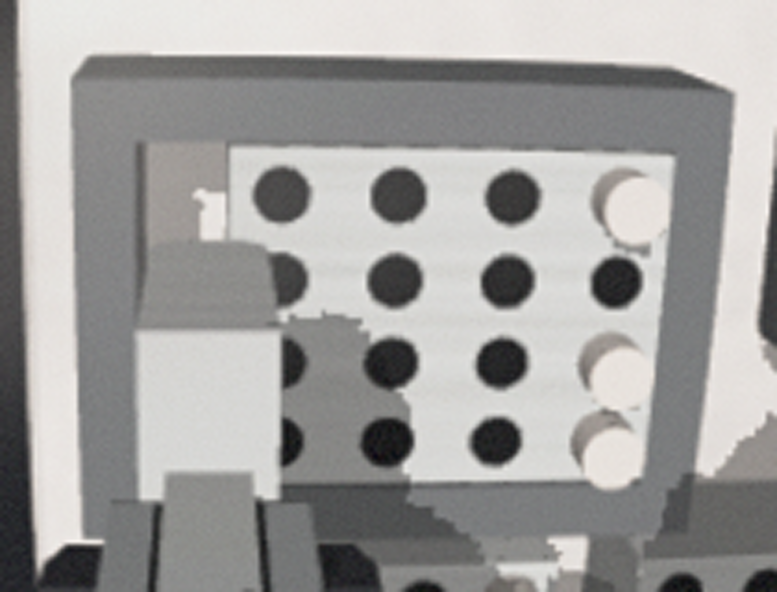

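```bash
cat >> h.py <<'E'
def cp(p,off,f): return (off[0]+p[0]/f,off[1]+p[1]/f)
E
python3 - <<'E'
from h import *
s=state()
for n,p in dict(outFR=(73,80),outFL=(733,95),inFR=(135,143),gapBlockF=(229,146),blockFL=(674,156),inWallmid=(138,310),outRmid=(80,300),outLback=(690,520)).items():
    w=wplane(cp(p,(265,150),3.7),s,.09); print(n,np.round(w,4),np.round(w2bay(w)*1000,1))
# filler corners: foot front edge, slab top front edge
print(np.round(s["ee_pos"],4))
R=np.array(s["orientation"])
for n,p,h in [("topFR",(136,328),.033),("topFL",(281,328),.033),("footFR",(155,243),-.007+.0),("footFL",(268,243),-.007)]:
    w=wplane(cp(p,(265,150),3.7),s,s["ee_pos"][2]+h);t=R.T@(w-s["ee_pos"]);print(n,np.round(w,4),np.round(w2bay(w)*1000,1),"tool",np.round(t*1000,1))
E
```

```text
outFR [0.5082 0.0893 0.09  ] [-45.8 -65.1  40. ]
outFL [0.4971 0.2162 0.09  ] [-45.6  62.3  40. ]
inFR [0.5191 0.1018 0.09  ] [-33.9 -53.6  40. ]
gapBlockF [0.518  0.1194 0.09  ] [-33.4 -36.   40. ]
blockFL [0.5106 0.2059 0.09  ] [-33.1  50.8  40. ]
inWallmid [0.5516 0.105  0.09  ] [ -1.2 -53.3  40. ]
outRmid [0.5506 0.0937 0.09  ] [ -3.2 -64.5  40. ]
outLback [0.5873 0.2253 0.09  ] [45.  63.3 40. ]
[0.5492 0.1182 0.1667]
topFR [0.5198 0.1077 0.1997] [-32.6 -47.8 149.7] tool [-32.8  -7.7 -30.5]
topFL [0.5184 0.1236 0.1997] [-32.7 -31.9 149.7] tool [-32.8   8.2 -30.5]
footFR [0.5202 0.1083 0.1597] [-32.2 -47.2 109.7] tool [  7.2  -7.2 -29.7]
footFL [0.5188 0.1239 0.1597] [-32.2 -31.6 109.7] tool [  7.2   8.4 -29.7]
```

```bash
sed -i 's/^BAY=.*/BAY=np.array([.5495,.1570,.05]);BY=np.radians(5.2)/' h.py; python3 - <<'E'
from h import *
s=show()
p=bay2w([0,-.0437,.0555]);print(p,delta(p,95.2))
E
```

```text
t 7.58 pos [0.5492 0.1182 0.1667] yaw 95.31 tilt 0.42 F [-0.1 -0.4 -1.7] M [-0.05 -0.02  0.03] open 0.102 q [  5.  19.  93.   0.  68. -90.]
[0.55346064 0.11347985 0.1055    ] ([2.037, -0.171, 0.141], [0.018, -0.07, -0.007])
```

```bash
python3 -m inch '[[4,[0.3,-0.17,0.14],[0.02,-0.07,0]],[4,[0.8,-0.17,0.14],[0.02,-0.07,0]],[4,[1.3,-0.17,0.14],[0.02,-0.07,0]],[4,[1.7,-0.17,0.14],[0.02,-0.07,0]],[4,[1.95,-0.17,0.14],[0.02,-0.07,0]],[4,[2.03,-0.17,0.14],[0.02,-0.07,0]],[4,[2.03,-0.17,0.14],[0.02,-0.07,0]],[4,[2.03,-0.17,0.14],[0.02,-0.07,0]]]'
python3 - <<'E'
from h import *
s=show(); im,d=read_camera("wrist"); cv2.imwrite("pics/w7.png",im)
im=im[140:310,245:470];cv2.imwrite("pics/w7c.png",cv2.resize(im,None,fx=3.5,fy=3.5,interpolation=cv2.INTER_CUBIC))
p=bay2w([0,-.0437,.0555]);print(p,delta(p,95.2))
E
```

```text
t: 8.25
ee_pos: [0.5538, 0.1129, 0.1061]
orientation: [[0.0, -0.089, 0.996], [0.001, 0.996, 0.089], [-1.0, 0.001, 0.0]]
contact_force: [-0.1, -1.0, 0.2]
opening: 0.105
t 8.25 pos [0.5538 0.1129 0.1061] yaw 95.13 tilt 0.04 F [-0.1 -1.   0.2] M [0.02 0.   0.01] open 0.105 q [  4.  23.  97.   0.  60. -91.]
[0.55346064 0.11347985 0.1055    ] ([0.03, 0.014, -0.018], [-0.007, 0.011, -0.005])
```

View pics/w7c.png

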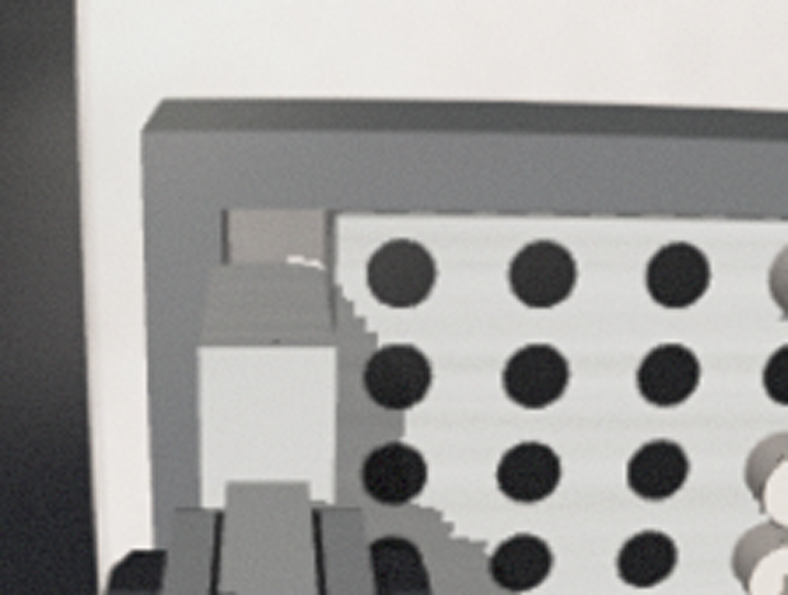

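```bash
python3 - <<'E'
from h import *
s=state();R=np.array(s["orientation"]);o=(245,140);f=3.5
for n,p in dict(outFR=(143,131),inFR=(222,210),gapBlockF=(335,214),wall2=(221,255),outR2=(150,400)).items():
    w=wplane(cp(p,o,f),s,.09); print(n,np.round(w,4),np.round(w2bay(w)*1000,1))
for n,p,h in [("topFR",(198,348),.0325),("topFL",(337,346),.0325),("footFR3",(208,275),-.0045),("footFL3",(329,275),-.0045)]:
    w=wplane(cp(p,o,f),s,s["ee_pos"][2]+h);t=R.T@(w-s["ee_pos"]);print(n,np.round(w2bay(w)*1000,1),"tool",np.round(t*1000,1))
E
```

```text
outFR [0.5078 0.0904 0.09  ] [-47.6 -62.5  40. ]
inFR [0.5189 0.1033 0.09  ] [-35.4 -50.7  40. ]
gapBlockF [0.5179 0.1204 0.09  ] [-34.8 -33.6  40. ]
wall2 [0.5259 0.1037 0.09  ] [-28.3 -50.9  40. ]
outR2 [0.5505 0.0943 0.09  ] [ -4.6 -62.5  40. ]
topFR [-29.5 -52.   88.9] tool [-32.5  -7.8 -30. ]
topFL [-29.8 -35.7  88.9] tool [-32.5   8.4 -30.3]
footFR3 [-28.4 -52.4  51.9] tool [  4.5  -8.3 -28.9]
footFL3 [-28.4 -35.   51.9] tool [  4.5   9.1 -28.9]
```

```bash
python3 - <<'E'
import cv2
im=cv2.imread("pics/w7.png")[185:250,290:355];cv2.imwrite("pics/w7d.png",cv2.resize(im,None,fx=9,fy=9,interpolation=cv2.INTER_CUBIC))
E
```

```text
(no output)
```

View pics/w7d.png

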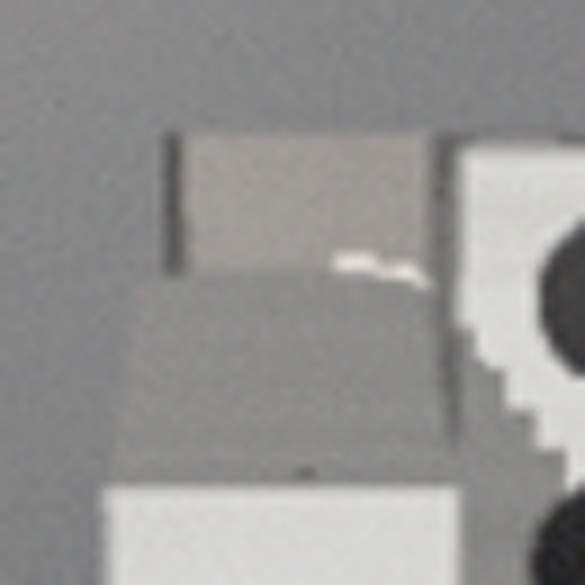

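```bash
python3 -m inch '[[4,[0,0.055,-0.02],[0,0,0]],[4,[0,0.055,-0.02],[0,0,0]],[4,[0.1,0.055,-0.02],[0,0,0]],[4,[0.2,0.055,-0.02],[0,0,0]],[4,[0.25,0.055,-0.02],[0,0,0]],[4,[0.3,0.055,-0.02],[0,0,0]],[4,[0.35,0.055,-0.02],[0,0,0]],[4,[0.4,0.055,-0.02],[0,0,0]],[4,[0.4,0.055,-0.02],[0,0,0]]]'
python3 - <<'E'
from h import *
s=show(); im,d=read_camera("wrist"); cv2.imwrite("pics/w8.png",im)
im=im[185:270,280:365];cv2.imwrite("pics/w8d.png",cv2.resize(im,None,fx=7,fy=7,interpolation=cv2.INTER_CUBIC))
E
```

```text
t: 9.05
ee_pos: [0.5531, 0.1147, 0.094]
orientation: [[0.0, -0.09, 0.996], [0.001, 0.996, 0.09], [-1.0, 0.001, 0.001]]
contact_force: [0.6, -0.5, -1.2]
opening: 0.104
t 9.05 pos [0.5531 0.1147 0.094 ] yaw 95.15 tilt 0.04 F [ 0.6 -0.5 -1.2] M [-0.01 -0.02 -0.02] open 0.104 q [  5.  24.  98.   0.  58. -90.]
```

View pics/w8d.png

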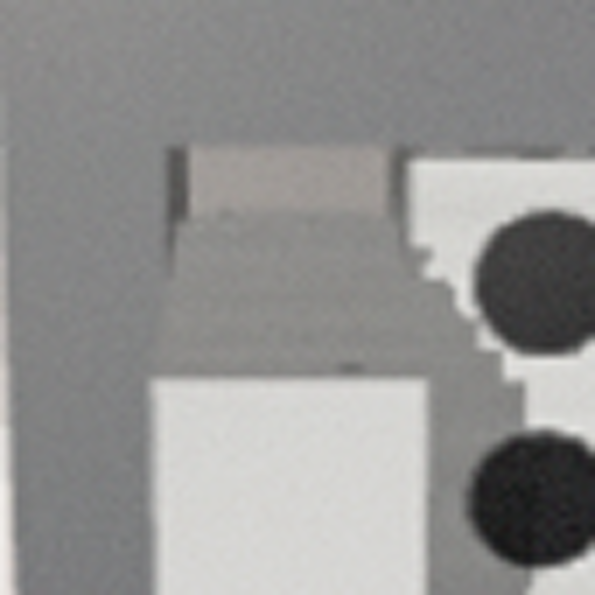

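```bash
python3 -m inch '[[4,[0.1,0,0],[0,0,0]],[4,[0.2,0,0],[0,0,0]],[4,[0.3,0,0],[0,0,0]],[4,[0.4,0,0],[0,0,0]],[4,[0.4,0,0],[0,0,0]]]'
python3 - <<'E'
from h import *
s=show()
E
```

```text
t: 9.52
ee_pos: [0.5526, 0.1146, 0.0813]
orientation: [[-0.001, -0.09, 0.996], [0.001, 0.996, 0.09], [-1.0, 0.001, -0.001]]
contact_force: [-0.3, -0.8, -0.8]
opening: 0.103
t 9.52 pos [0.5526 0.1146 0.0813] yaw 95.15 tilt 0.05 F [-0.3 -0.8 -0.8] M [-0.01  0.01  0.02] open 0.103 q [  5.  25.  98.   0.  57. -90.]
```

```bash
python3 -m inch '[[4,[0.1,0,0],[0,0,0]],[4,[0.2,0,0],[0,0,0]],[4,[0.3,0,0],[0,0,0]],[4,[0.4,0,0],[0,0,0]],[4,[0.5,0,0],[0,0,0]],[4,[0.6,0,0],[0,0,0]],[4,[0.65,0,0],[0,0,0]],[4,[0.65,0,0],[0,0,0]]]'
python3 - <<'E'
from h import *
s=show()
E
```

```text
t: 10.18
ee_pos: [0.5522, 0.1146, 0.0614]
orientation: [[-0.001, -0.09, 0.996], [0.0, 0.996, 0.09], [-1.0, 0.001, -0.001]]
contact_force: [-0.2, -0.0, -0.7]
opening: 0.107
t 10.18 pos [0.5522 0.1146 0.0614] yaw 95.15 tilt 0.09 F [-0.2 -0.  -0.7] M [-0.04 -0.01 -0.05] open 0.107 q [  5.  27.  99.   0.  54. -90.]
```

```bash
python3 -m inch '[[4,[0.05,0,0],[0,0,0]],[4,[0.1,0,0],[0,0,0]],[4,[0.15,0,0],[0,0,0]],[4,[0.15,0,0],[0,0,0]]]'
python3 - <<'E'
from h import *
s=show()
E
python3 -m inch '[[4,[-0.03,0.03,0],[0,0,0]],[4,[-0.03,0.07,0],[0,0,0]],[4,[-0.03,0.1,0],[0,0,0]],[4,[-0.03,0.1,0],[0,0,0]]]'
python3 - <<'E'
from h import *
s=show();print(w2bay(s["ee_pos"])*1000)
E
python3 -m inch '[[4,[0,-0.06,0],[0,0,0]],[4,[0,-0.12,0],[0,0,0]],[4,[0,-0.16,0],[0,0,0]],[4,[0,-0.16,0],[0,0,0]]]'
python3 - <<'E'
from h import *
s=show();print(w2bay(s["ee_pos"])*1000)
E
```

```text
t: 10.52
ee_pos: [0.5523, 0.1146, 0.0575]
orientation: [[-0.001, -0.09, 0.996], [0.0, 0.996, 0.09], [-1.0, 0.001, -0.001]]
contact_force: [-1.9, -0.9, 4.9]
opening: 0.108
t 10.52 pos [0.5523 0.1146 0.0575] yaw 95.16 tilt 0.07 F [-1.9 -0.9  4.9] M [0.   0.31 0.01] open 0.108 q [  5.  27.  99.   0.  54. -90.]
t: 10.85
ee_pos: [0.5523, 0.1153, 0.0587]
orientation: [[-0.001, -0.091, 0.996], [-0.003, 0.996, 0.091], [-1.0, -0.003, -0.001]]
contact_force: [-0.8, -10.4, 3.3]
opening: 0.106
t 10.85 pos [0.5523 0.1153 0.0587] yaw 95.23 tilt 0.2 F [ -0.8 -10.4   3.3] M [-1.69  0.01 -0.01] open 0.106 q [  5.  27.  99.  -0.  54. -90.]
[ -0.99226943 -41.78113553   8.70325297]
t: 11.18
ee_pos: [0.5525, 0.1136, 0.0588]
orientation: [[-0.001, -0.089, 0.996], [0.002, 0.996, 0.089], [-1.0, 0.002, -0.001]]
contact_force: [-1.1, 11.4, 1.4]
opening: 0.102
t 11.18 pos [0.5525 0.1136 0.0588] yaw 95.13 tilt 0.11 F [-1.1 11.4  1.4] M [2.   0.21 0.  ] open 0.102 q [  5.  27.  99.   0.  54. -91.]
[ -0.98128829 -43.48443509   8.82810405]
```

```bash
python3 -m inch '[[4,[0,0.028,0],[0,0,0]],[4,[0.05,0.028,0],[0,0,0]],[4,[0.08,0.028,0],[0,0,0]],[4,[0.08,0.028,0],[0,0,0]]]'
python3 - <<'E'
from h import *
s=show()
E
python3 -m inch '[[25,[0,0,0],[0,0,0]],[25,[0,0,0],[0,0,0]],[25,[0,0,0],[0,0,0]],[25,[0,0,0],[0,0,0]],[25,[-0.3,0,0],[0,0,0]],[25,[-0.8,0,0],[0,0,0]],[25,[-1.5,0,0],[0,0,0]],[25,[-2.4,0,0],[0,0,0]],[25,[-3,0,0],[0,0,0]],[25,[-3.5,0,-0.5],[0,0,0]],[25,[-3.5,0,-1],[0,0,0]],[25,[-3.5,0,-1],[0,0,0]]]'
python3 - <<'E'
from h import *
s=show(); im,d=read_camera("wrist"); cv2.imwrite("pics/w9.png",im)
E
```

```text
t: 11.52
ee_pos: [0.5526, 0.1147, 0.0575]
orientation: [[-0.0, -0.089, 0.996], [0.002, 0.996, 0.089], [-1.0, 0.002, -0.0]]
contact_force: [-3.6, 1.3, 10.9]
opening: 0.106
t 11.52 pos [0.5526 0.1147 0.0575] yaw 95.13 tilt 0.12 F [-3.6  1.3 10.9] M [0.25 0.64 0.08] open 0.106 q [  5.  27.  99.   0.  54. -91.]
t: 12.52
ee_pos: [0.5207, 0.1117, 0.1638]
orientation: [[-0.001, -0.089, 0.996], [0.002, 0.996, 0.089], [-1.0, 0.002, -0.0]]
contact_force: [-0.2, 0.4, -0.6]
opening: 0.293
t 12.52 pos [0.5207 0.1117 0.1638] yaw 95.13 tilt 0.12 F [-0.2  0.4 -0.6] M [-0.04 -0.   -0.01] open 0.293 q [  5.  17.  97.   0.  66. -91.]
```

View pics/w9.png

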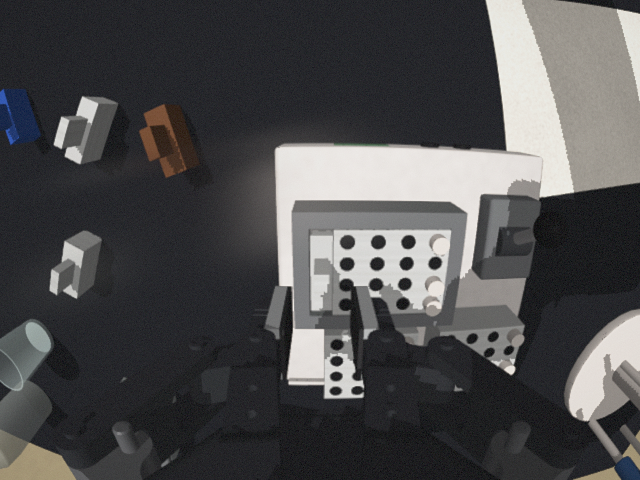

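```bash
python3 - <<'E'
from h import *
import h
h.BAY=np.array([.5490,.1578,.05])
im=cv2.imread("pics/top0.png");d=np.load("top0.npy");P=cloud("top",d);z=P[...,2]
w=np.zeros(z.shape,bool);w[250:310,125:175]=1
sel=(z>.105)&(z<.15)&w; vv,uu=np.nonzero(sel);print(len(vv),np.median(P[sel],0),P[sel].max(0),P[sel].min(0), uu.mean(),vv.mean())
b=plane("top",(uu.mean(),vv.mean()),.1246);print(b,w2bay(b)*1000)
sel=(z>.06)&(z<.105)&w;print(np.round(np.median(z[sel]),3),np.round(z[255:285:5,140:170:4],3))
p=bay2w([-.090,.115,.114]);print(p,delta(p,95.2)); s=show()
im,d=read_camera("top");cv2.imwrite("pics/top1.png",im);np.save("top1.npy",d)
P=cloud("top",d);print(len(P))
E
```

```text
176 [0.49351409 0.26526559 0.13590116] [0.5080819  0.27825356 0.14318189] [0.48105753 0.25444358 0.10538017] 144.17613636363637 282.3011363636364
[0.49363853 0.26900954 0.1246    ] [-45.05441828 115.76940283  74.6       ]
0.076 [[0.074 0.073 0.075 0.076 0.074 0.076 0.075 0.057]
 [0.069 0.077 0.076 0.077 0.077 0.075 0.077 0.061]
 [0.049 0.076 0.08  0.081 0.083 0.079 0.073 0.06 ]
 [0.049 0.087 0.09  0.085 0.086 0.081 0.074 0.064]
 [0.052 0.087 0.108 0.096 0.083 0.083 0.075 0.067]
 [0.139 0.143 0.134 0.078 0.077 0.075 0.077 0.068]]
[0.44894766 0.26416977 0.164     ] ([-0.015, 5.278, -1.965], [-0.012, 0.0, -0.02])
t 12.57 pos [0.5218 0.1117 0.1632] yaw 95.13 tilt 0.12 F [-0.1  0.1 -0.8] M [-0.   -0.07 -0.05] open 0.291 q [  5.  17.  97.   0.  66. -91.]
480
```

View pics/top1.png

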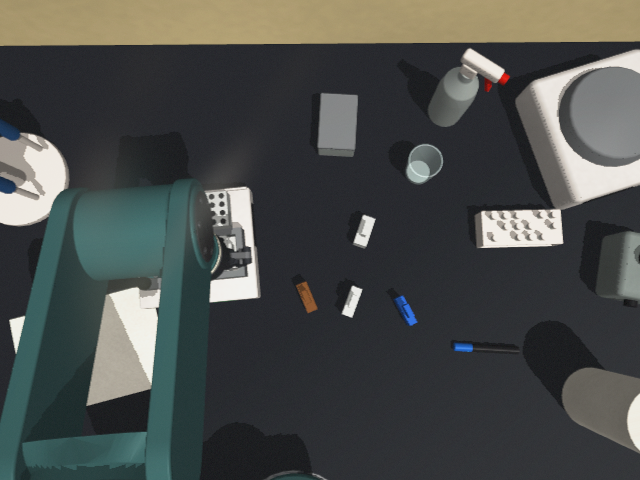

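```bash
python3 -m inch '[[0,[0,0.8,-1.97],[0,0,0]],[0,[0,2,-1.97],[0,0,0]],[0,[0,3.2,-1.97],[0,0,0]],[0,[0,4.4,-1.97],[0,0,0]],[0,[0,5.28,-1.97],[0,0,0]],[0,[0,5.28,-1.97],[0,0,0]],[0,[0.8,5.28,-1.97],[0,0,0]],[0,[1.8,5.28,-1.97],[0,0,0]],[0,[2.6,5.28,-1.97],[0,0,0]],[0,[3.0,5.28,-1.97],[0,0,0]],[0,[3.0,5.28,-1.97],[0,0,0]],[0,[3.0,5.28,-1.97],[0,0,0]]]'
python3 - <<'E'
from h import *
import h
h.BAY=np.array([.5490,.1578,.05])
s=show(); print(w2bay(s["ee_pos"])*1000)
im,d=read_camera("wrist"); cv2.imwrite("pics/w10.png",im)
E
```

```text
t: 13.62
ee_pos: [0.4498, 0.264, 0.0723]
orientation: [[-0.002, -0.089, 0.996], [0.001, 0.996, 0.089], [-1.0, 0.001, -0.002]]
contact_force: [0.1, -0.2, 0.2]
opening: 0.002
t 13.62 pos [0.4498 0.264  0.0723] yaw 95.11 tilt 0.12 F [ 0.1 -0.2  0.2] M [ 0.04  0.02 -0.02] open 0.002 q [ 23.  23. 104.   0.  53. -72.]
[-89.20870027 114.71404082  22.25019194]
```

View pics/w10.png

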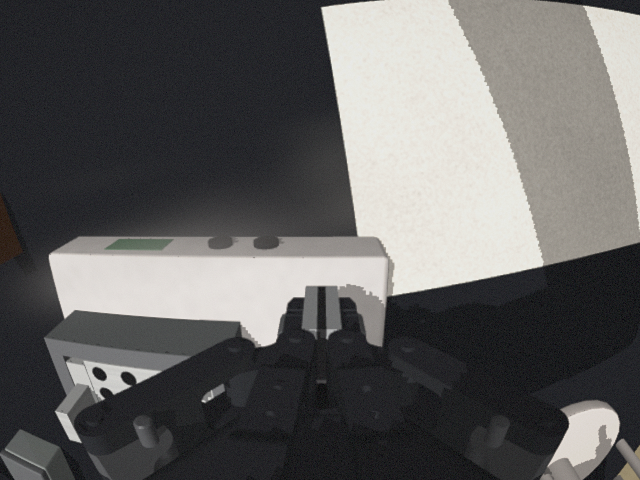

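```bash
python3 -m inch '[[0,[0,0.03,0.3],[0,0,0]],[0,[0,0.03,0.6],[0,0,0]],[0,[0,0.03,0.9],[0,0,0]],[0,[0,0.03,1.2],[0,0,0]],[0,[0,0.03,1.5],[0,0,0]],[0,[0,0.03,1.8],[0,0,0]],[0,[0,0.03,2],[0,0,0]],[0,[0,0.03,2],[0,0,0]]]'
python3 - <<'E'
from h import *
import h
h.BAY=np.array([.5490,.1578,.05])
s=show(); print(w2bay(s["ee_pos"])*1000)
im,d=read_camera("scene"); cv2.imwrite("pics/s11.png",im[100:280,260:500])
im=cv2.resize(im[120:270,300:500],None,fx=4,fy=4,interpolation=cv2.INTER_CUBIC); cv2.imwrite("pics/s11.png",im)
E
```

```text
t: 14.33
ee_pos: [0.5126, 0.2709, 0.0734]
orientation: [[0.002, -0.089, 0.996], [0.003, 0.996, 0.089], [-1.0, 0.002, 0.003]]
contact_force: [-0.4, -0.6, -0.4]
opening: -0.002
t 14.33 pos [0.5126 0.2709 0.0734] yaw 95.08 tilt 0.2 F [-0.4 -0.6 -0.4] M [-0.01  0.03  0.01] open -0.002 q [ 21.  27.  97.   0.  56. -74.]
[-26.04358179 115.94473358  23.36523192]
```

View pics/s11.png

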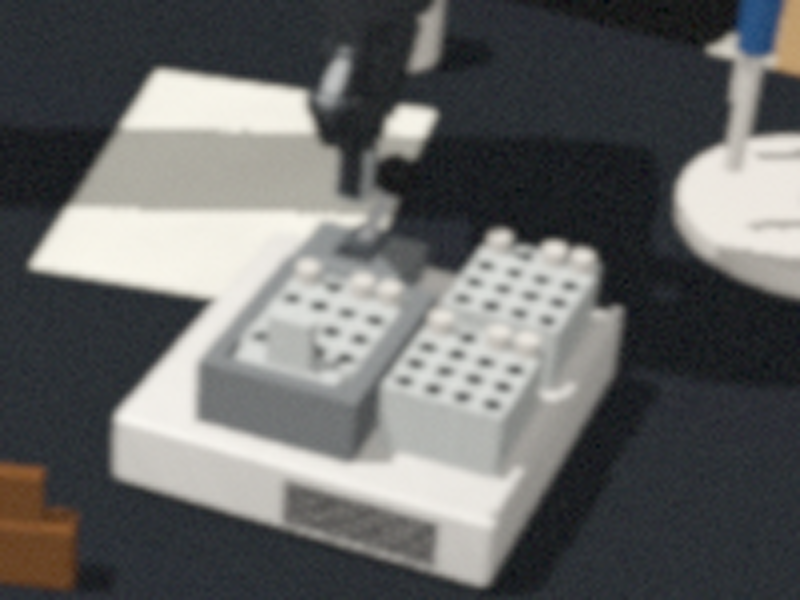

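```bash
python3 -m inch '[[0,[0,0,0.15],[0,0,0]],[0,[0,0,0.3],[0,0,0]],[0,[0,0,0.4],[0,0,0]],[0,[0,0,0.4],[0,0,0]]]'
python3 - <<'E'
from h import *
import h
h.BAY=np.array([.5490,.1578,.05])
s=show(); print(w2bay(s["ee_pos"])*1000)
E
```

```text
t: 14.72
ee_pos: [0.5231, 0.2717, 0.0729]
orientation: [[0.0, -0.089, 0.996], [0.002, 0.996, 0.089], [-1.0, 0.002, 0.0]]
contact_force: [-2.0, 0.2, 1.0]
opening: 0.001
t 14.72 pos [0.5231 0.2717 0.0729] yaw 95.08 tilt 0.12 F [-2.   0.2  1. ] M [ 0.02  0.3  -0.03] open 0.001 q [ 21.  27.  95.   0.  57. -74.]
[-15.46250282 115.80096707  22.9312246 ]
```

Push a little further until the stop shows in the force.

```bash
python3 -m inch '[[0,[0,0,0.1],[0,0,0]],[0,[0,0,0.2],[0,0,0]],[0,[0,0,0.2],[0,0,0]]]'
python3 - <<'E'
from h import *
import h
h.BAY=np.array([.5490,.1578,.05])
s=show(); print(w2bay(s["ee_pos"])*1000)
E
```

```text
t: 14.97
ee_pos: [0.5235, 0.2716, 0.0724]
orientation: [[-0.01, -0.088, 0.996], [0.0, 0.996, 0.088], [-1.0, 0.001, -0.01]]
contact_force: [-14.1, -0.1, 10.8]
opening: -0.001
t 14.97 pos [0.5235 0.2716 0.0724] yaw 95.07 tilt 0.58 F [-14.1  -0.1  10.8] M [0.01 2.21 0.03] open -0.001 q [ 21.  28.  95.   0.  58. -75.]
[-15.10074632 115.61588326  22.42235756]
```

```bash
python3 -m inch '[[0,[0,0,-0.3],[0,0.1,0]],[0,[0,0,-1],[0,0.1,0]],[0,[0,0,-2],[0,0.1,0]],[0,[-1,0,-2.5],[0,0.1,0]],[0,[-2,0,-2.5],[0,0.1,0]],[0,[-3,0,-2.5],[0,0.1,0]],[0,[-4,1,-2.5],[0,0.1,0]],[0,[-4,2.2,-2.8],[0,0.1,0]],[0,[-4,3.4,-3],[0,0.1,0]],[0,[-4,4.6,-3.3],[0,0.1,0]],[0,[-4,5,-3.5],[0,0.1,0]],[0,[-4,5,-3.5],[0,0.1,0]]]'
python3 - <<'E'
from h import *
s=show()
im,d=read_camera("top");cv2.imwrite("pics/top2.png",im);np.save("top2.npy",d)
E
```

```text
t: 15.97
ee_pos: [0.4058, 0.4147, 0.1939]
orientation: [[-0.02, -0.092, 0.996], [0.001, 0.996, 0.092], [-1.0, 0.003, -0.02]]
contact_force: [0.4, -0.2, -0.1]
opening: -0.005
t 15.97 pos [0.4058 0.4147 0.1939] yaw 95.27 tilt 1.13 F [ 0.4 -0.2 -0.1] M [0.02 0.04 0.  ] open -0.005 q [ 38.  20.  89.   1.  73. -57.]
```

View pics/top2.png

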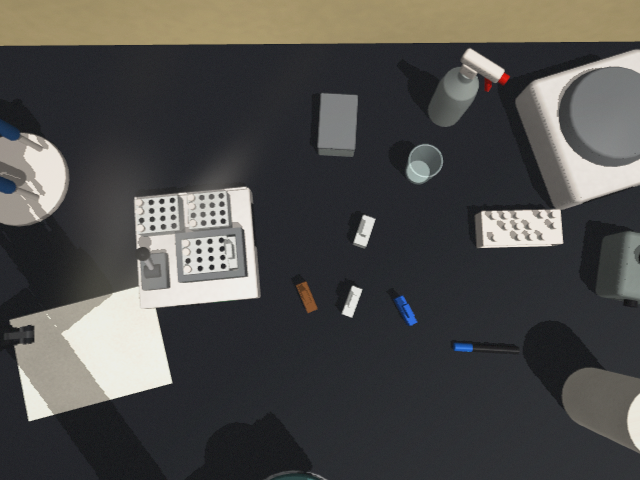

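```bash
python3 - <<'E'
from h import *
import h
h.BAY=np.array([.5481,.1582,.05]);h.BY=np.radians(5.06)
im=cv2.imread("pics/top2.png");d=np.load("top2.npy");P=cloud("top",d);z=P[...,2]
w=np.zeros(z.shape,bool);w[230:275,215:245]=1
sel=w&(z>.108)&(z<.135);vv,uu=np.nonzero(sel)
q=np.array([plane("top",p,.12)[:2] for p in zip(uu,vv)],np.float32)*1000;r=cv2.minAreaRect(q);print(len(q),r,"z",np.median(z[sel]));print("bay mm",w2bay([r[0][0]/1e3,r[0][1]/1e3,.12])*1000)
m=w&(z>.082)&(z<.1);B=(P[m]-h.BAY);print("slab",np.median(z[m]))
w[:]=0;w[225:300,125:175]=1
sel=(z>.108)&(z<.15)&w;vv,uu=np.nonzero(sel);b=plane("top",(uu.mean(),vv.mean()),.1246);print("ball bay",w2bay(b)*1000,len(uu))
a=cv2.resize(im[180:315,125:270],None,fx=5.4,fy=4.4,interpolation=cv2.INTER_CUBIC);cv2.imwrite("pics/c3.png",a[:600,:800])
E
```

```text
93 ((551.1568603515625, 113.91191864013672), (26.687164306640625, 11.979045867919922), 6.4742751121521) z 0.12007872933762818
bay mm [ -0.86121298 -44.38509725  70.        ]
slab 0.09076220310664329
ball bay [  7.9421516  114.60642543  74.6       ] 178
```

View pics/c3.png

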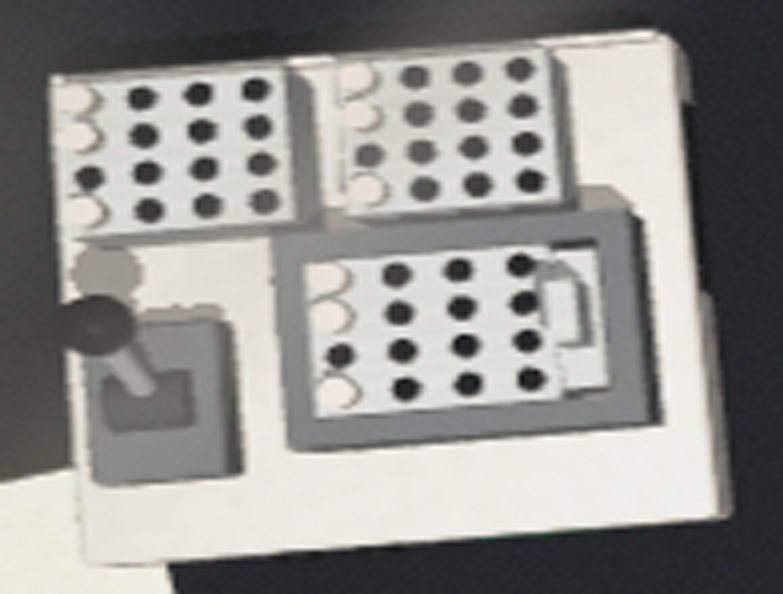

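```bash
python3 -m inch '[[0,[0,0,0],[0,0,0]],[0,[0,0,0],[0,0,0]],[0,[0,0,0],[0,0,0]]]'; python3 -c "
from station import *
print(close_job())"
```

```text
t: 16.27
ee_pos: [0.407, 0.4114, 0.1936]
orientation: [[-0.02, -0.09, 0.996], [-0.001, 0.996, 0.09], [-1.0, 0.001, -0.02]]
contact_force: [0.0, -0.7, -0.9]
opening: 0.004
the job is handed in; nothing more can be done
None
```

The thinnest filler (filler_p) is standing fully down in the gap. I then threw the lever to its far stop and handed the job in at about 16 s.

I did not trial-fit the other two fillers. The wrist pictures put the gap at 17.1 to 17.6 mm, so I tried filler_p first. It went to the floor freely and showed about 1.7 mm of play under ±10 N sideways pushes, so it is the snug one.

**Last checks:**
- **Filler:** the top camera gave the tab top at z = 0.120 m, as expected for fully down. It sits 0.9 mm off mid-bay along and about 1 mm off mid-gap across, and is parallel to about 1.4°.
- **Lever:** the ball is 8 mm past the bay's centre, against about 9 mm for fully over, and I felt the stop at 14 N.
- **The rest:** by eye in the last top picture, filler_q, filler_r, the look-alikes and the bystanders look where they were at the start.

**What failed or disagreed:**
- **First grasp:** the fingers closed on nothing. The wrist depth showed the real finger tips about 42 mm behind the stated TCP. I went 40 mm lower and the second grasp held.
- **Bay position:** the wrist and top cameras differed by 1 to 2 mm, partly because one picture was taken before the arm had settled. I corrected 1.6 mm from a later picture before lowering the filler.

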